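# Fit the die and screw down the ring nut of a pasta press

## Robot

A 7-joint arm with a two-finger parallel gripper is mounted at the origin on the work surface. World frame = base frame: x ahead of the robot, y to its left, z up, the work surface at z = 0. Lengths are in mm, angles in rad, forces in N, time in s.
With the tool pointing down it reaches from about 400 to 850 mm from the base axis. Payload 4.5 kg.
Tool frame: the origin (TCP) lies at the very end of the fingers, on their centre line; the grasp point (between the pads) lies 19 mm behind it; z points along the fingers, y is the direction in which the jaws open and shut (so a half turn about z gives the same grasp; the last joint's range is limited). The gripper opens to 85 mm and grips with 20 to 120 N. Pads are 22 mm wide; open, the fingers measure 114 mm over their backs; the gripper's body (76 mm by 85 mm) begins 54 mm behind the grasp point. The pads swing forward as they close: fully open they stand 13 mm farther back than shut.
Start: joints at [1.22, 0.689, -0.195, 1.565, 0.157, 0.902, -0.215], TCP at [234.64, -579.31, 211.017] pointing down, gripper open.
Joint ranges: [-3.01, 3.01], [-0.46, 2.08], [-1.47, 1.51], [0.13, 2.56], [-1, 4.14], [0.04, 2.09], [-2.66, 2.66]. Speed limits (rad/s): [2.57, 2.57, 3.14, 3.14, 3.14, 3.14, 3.14].

## Interface

Orientations are given as a 3x3 rotation matrix whose columns are the frame's x, y, z axes.
In Python, from cell import * gives the robot as it stands.
- The arm moves only by the tool arm_command, never from a script. Its argument "series" is one flat list of numbers, 7 for each row, row after row: the shift along the tool's x, y, z in mm, then the turn, a rotation vector about the tool's x, y, z in degrees, then the finger opening in mm, from 0 to 85.4. A call has 1 to 8 rows; each row is the pose to reach, as a shift and turn from the pose commanded when the call began, along the tool's axes at that moment; what a row does not reach only later rows make up. A row lasts 1/12 s, in which the tool goes at most 41.7 mm and 7.16 degrees, less where a joint would pass 70% of its speed; a pose out of reach is approached as far as the arm can. A call with a gripper value outside its range is refused whole. The fingers move at their own pace and stop on an object; "grip_force" is the grip in N (left out, the last holds). Time passes only in rows, so rows that repeat a pose let the fingers close. It gives the time, the measured TCP pose, the force and the opening at its end, in the units of the state.
- get_state(): the state, without advancing time (a new reading comes with each control period).
- get_image(name): name is "scene" or "top"; returns a dict with "color" (400x640x3 uint8, blue, green, red), "K" (3x3 intrinsics, pixels), "cam_to_world" (4x4, takes a point from camera to world coordinates). Camera axes: x right, y up, looking along -z (the intrinsics and any distortion apply to the point x, -y, -z); pixel columns grow to the right and rows downward; lengths in mm; the calibration is good to about 2 mm. A picture is of the moment at which its call begins. There is no depth.
- finish_job(): hands the job in, once; it reports no verdict.
Trained networks look in a picture, given as the dict that the camera call returned (one of the last four; its "shot" number tells which), for a name from the list of things; names that differ only in an ending like _2 or _b are one class to them, and where a whole thing is asked for, a point or a joint stands for the part that bears it (a point fixed in the world has none). Each returns a list of dicts, best first, with "conf" (0 to 1); they miss things now and then, are a little off and sometimes report something else, mostly with a low value. They report only what shows in the picture. A call takes as long as a camera call. They do not tell look-alikes from the thing itself.
- trace(picture, thing): "region" (400x640 bool, what is visible of it) and "position" ([row, column] in pixels, amid what is visible of it).
The state is a dict: "time_s": time; "joint_positions": joint angles; "qd": joint speeds; "joint_efforts": joint torques, N m; "tool_pos": TCP position; "ee_rot": TCP orientation; "force": force on the tool from outside, world axes, zero at the start; "wrist_torque": the same for the moment, N m; "gripper_width": opening from 0.0 (shut) to 1.0 (fully open).
Only numpy, scipy, OpenCV 4.12 (cv2) and the standard library are available. Lean on these libraries where they do the work, as an engineer would, in place of code of your own. Each camera call takes 0.05 s, during which the arm holds its last target.

## Task

Get the pasta press ready: set the brass die, stem up, into the mouth of the press, then put the steel ring nut over it and screw it clockwise until it is snug and holds the die firmly against its springy washer, without overtightening or ever forcing the die. Leave the jar, bowl, mould and spatula where they are.

Things in the scene. Friction and masses are not known exactly. Their poses are not given: they have to be found in the camera images.
- press: Aluminium hand pasta press, mouth up, fixed to the table by a wooden foot 110 x 150 x 22 mm. Origin on the table under the barrel's axis, z up. Barrel 60 mm across up to z = 72 mm, then a neck 44 mm across outside, 37 mm inside, its rim at z = 100 mm. Two side arms with wooden grips point along its +y and -y at z = 50 mm, tips 80 mm from the axis.
- mouth (a point): Centre of the press's open mouth, level with the rim; axes as the press. In the bore lies a rubber washer on which the die rests, its top 6.5 to 9.5 mm below the rim (differs each time), springy: about 15 N per mm, 4 mm travel. The die in place stands 4.5 to 7.5 mm proud of the rim.
- thread (a point): On the neck's axis 12 mm below the rim, axes as the press. Outside the neck are two opposite thread ribs, 52 mm across, 80 degrees long: a two-start thread that draws the ring nut down 6 mm per radian turned clockwise seen from above. The nut's lugs pass down between the ribs with its ears over the side arms (from 10 degrees clockwise to 40 anticlockwise of that).
- die: Brass die: a disc 35 mm across, 14 mm thick, lower edge bevelled (3 mm high, 2 mm in), with a round grip stem on top, 12 mm across and 30 mm tall (44 mm in all). Origin at the centre of the underside, z up along the stem. Starts on the table, stem up. About 0.14 kg.
- ring: Steel ring nut, 62 mm across, 27 mm tall without its ears, open below, on the table right way up, 0.13 kg. Origin at the centre of its underside, z up. Its top is a flange 5 mm thick with a 24 mm hole for the die's stem; the flange's underside (z = 22 mm) presses on the disc of the die. Two lugs inside on +y and -y, below the ears, tops at z = 9.5 mm, 47 mm between them.
- ears (a point): On the ring nut's axis at z = 41 mm, axes as the nut: midway between its two upright flat ears, which stand on the flange at +y and -y from z = 27 to 55 mm, each 18 mm wide and 6 mm thick. Their outer faces are 46 mm apart, square to y: grip there. A half turn makes no difference.
- lugs (a point): On the nut's axis at z = 9.5 mm, the lugs' tops. Resting on the die with ears over the side arms, the nut turns freely clockwise for 0.55 to 1.05 rad (differs each time) until the lugs meet the ribs; then the torque rises steeply, and it is snug 0.2 to 0.25 rad further on, at about 0.25 N m (10 to 15 N on the die). It locks by friction when let go.
- bowl: Terracotta bowl, 130 mm across, 60 mm tall; origin under its centre. Bystander.
- jar: Glass jar with a clip-on glass lid, 88 mm across, 121 mm tall; origin under its centre. Bystander.
- mould: Thin steel ring mould, 90 mm across, 45 mm tall, open at both ends; origin at the centre of its underside. Bystander.
- spatula: Spatula with a yellow silicone blade, 240 mm long, lying flat along its x; origin under its middle. Bystander.
Mind the look-alikes: they are no part of the job. What is shaped like the ring but orange or pink is not meant. What is meant by the die is not white, and is the smaller of those in its own colour.

How it is judged (in metres and radians):
On the way:
1. the die sits in the mouth of the press, upright, let go (horizontal distance between die and mouth below 0.003 m and z of die in the frame of mouth below -0.005 m and angle between die's own z axis and vertical below 0.08 rad and contact force between the fingers and die below 0.1 N), for 0.2 s.
At the end, for the whole second after the job is handed in: The die is upright in the mouth (3 mm, 0.08 rad; underside over 5 mm below the rim); the ring nut is level on the neck (4 mm, 0.08 rad; underside over 12 mm below the rim), at rest, let go, and its thread presses it on the die with 5 to 22 N (horizontal distance between die and mouth below 0.003 m and z of die in the frame of mouth below -0.005 m and angle between each of die, ring's own z axis and vertical below 0.08 rad and horizontal distance between ring and mouth below 0.004 m and z of ring in the frame of mouth below -0.012 m and contact force between ring and die between 5 and 22 N and linear speed of ring below 0.01 m/s and angular speed of ring below 0.1 rad/s); the robot touches nothing.
It fails at once if the die is forced or the ring overtightened: more than 28 N between the die and the press (contact force between die and press above 28 N).
It fails at once if the ring nut is pressed on the die with more than 28 N (contact force between ring and die above 28 N).
It fails at once if a bystander is moved by more than 25 mm (distance of any of bowl, jar, mould, spatula from where it was at the start of the episode above 0.025 m).
It also fails if it takes over 72 s, if anything falls off the work surface, if the arm or the gripper's body presses on something with over 40 N, if the wrist force passes 120 N, or if a joint passes its speed limit or range.

## Working session

There is one attempt and no reset: what is moved stays moved. The work goes in short steps, Python scripts to look and compute and a tool call to move; the robot and the scene stay as the last step left them, time stands still between calls to the robot, and variables do not carry over. Pictures are saved under pics/ and viewed, and the job is handed in when it is done.

Besides the shell and the picture viewer there is one more tool, called after "Emit:" in YAML: its name, and indented under it one key for each argument. arm_command: Moves the arm, as the interface text tells. Its arguments: {"type":"object","properties":{"series":{"type":"array"},"grip_force":{"type":"number"}},"required":["series"]}

```bash
ls; mkdir -p pics; python3 - <<'E'
from cell import *
import cv2,numpy as np
s=get_state();print(s)
for n in("scene","top"):
    p=get_image(n);cv2.imwrite(f"pics/{n}0.png",p["color"]);print(n,p.keys(),p["K"],p["cam_to_world"])
E
```

```text
pics
{'time_s': 0.0, 'joint_positions': array([ 1.21980065,  0.69004857, -0.19452126,  1.56639047,  0.15729681,
        0.90254179, -0.2150917 ]), 'qd': array([-0.00051039, -0.00227572, -0.000909  ,  0.00116623, -0.00100544,
       -0.00013827,  0.00148081]), 'joint_efforts': array([ 6.02788932e-04, -5.39613533e+01, -1.26623075e+00, -1.58544195e+01,
        9.14285949e-03,  9.42034152e-03,  2.56367599e-05]), 'tool_pos': array([ 234.28051948, -578.63484094,  210.13163733]), 'ee_rot': array([[ 9.26836772e-01,  3.75463487e-01, -8.76241918e-04],
       [ 3.75464484e-01, -9.26835049e-01,  1.79236212e-03],
       [-1.39165189e-04, -1.99022484e-03, -9.99998010e-01]]), 'force': array([0.52611106, 0.03521847, 0.03947823]), 'wrist_torque': array([-0.01488444, -0.00991608, -0.02707237]), 'gripper_width': 0.9998947139797927}
scene dict_keys(['color', 'K', 'cam_to_world', 'shot']) [[432.62004282   0.         318.97491966]
 [  0.         432.62004282 197.79770705]
 [  0.           0.           1.        ]] [[ 7.90819801e-01 -5.18727033e-01  3.24848129e-01  9.92612393e+02]
 [ 6.11954848e-01  6.79448382e-01 -4.04797678e-01 -4.55753172e+02]
 [-1.07380368e-02  5.18914406e-01  8.54758757e-01  1.08446171e+03]
 [ 0.00000000e+00  0.00000000e+00  0.00000000e+00  1.00000000e+00]]
top dict_keys(['color', 'K', 'cam_to_world', 'shot']) [[452.17975829   0.         315.7127293 ]
 [  0.         452.17975829 199.07275416]
 [  0.           0.           1.        ]] [[ 1.01244408e-02  9.90567404e-01 -1.36651800e-01  4.53246378e+02]
 [-9.99829621e-01  1.21376321e-02  1.39070758e-02  4.47090740e+01]
 [ 1.54345253e-02  1.36487716e-01  9.90521519e-01  1.26187385e+03]
 [ 0.00000000e+00  0.00000000e+00  0.00000000e+00  1.00000000e+00]]
```

View pics/scene0.png

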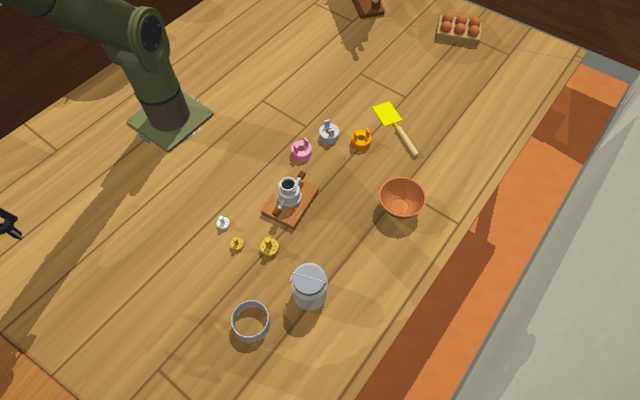

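View pics/top0.png

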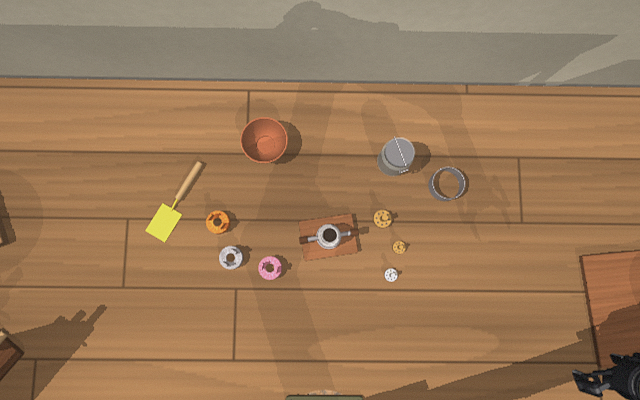

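```bash
cat > h.py <<'E'
from cell import *
import cv2,numpy as np
def ray(p,px):
    # px=(row,col)
    K=p["K"];M=p["cam_to_world"]
    d=np.array([(px[1]-K[0,2])/K[0,0],-(px[0]-K[1,2])/K[1,1],-1.0])
    return M[:3,3],M[:3,:3]@d
def at(p,px,z):
    o,d=ray(p,px);return o+d*(z-o[2])/d[2]
def proj(p,X):
    K=p["K"];M=p["cam_to_world"];X=np.atleast_2d(X)
    c=(X-M[:3,3])@M[:3,:3]
    return np.stack([K[1,2]-K[1,1]*c[:,1]/-c[:,2],K[0,2]+K[0,0]*c[:,0]/-c[:,2]],1) # row,col
E
python3 - <<'E'
from h import *
for n in("scene","top"):
    p=get_image(n)
    for t in("press","die","ring","bowl","jar","mould","spatula"):
        for r in trace(p,t):
            a=r["region"]; y,x=np.nonzero(a)
            print(n,t,round(r["conf"],2),np.round(r["position"]),a.sum(),(y.min(),y.max(),x.min(),x.max()),p["color"][a].mean(0).astype(int),np.round(at(p,r["position"],20)[:2]))
    np.save(f"{n}.npy",p,allow_pickle=True)
E
```

```text
scene press 0.84 [202. 289.] 1901 (np.int64(171), np.int64(228), np.int64(260), np.int64(317)) [ 81 116 150] [529. -16.]
scene die 0.7 [245. 235.] 144 (np.int64(237), np.int64(250), np.int64(230), np.int64(243)) [ 61 153 187] [ 500. -208.]
scene die 0.63 [250. 269.] 277 (np.int64(237), np.int64(256), np.int64(260), np.int64(277)) [ 61 155 188] [ 581. -163.]
scene die 0.48 [223. 224.] 117 (np.int64(217), np.int64(229), np.int64(217), np.int64(228)) [194 198 197] [ 427. -177.]
scene ring 0.81 [139. 360.] 322 (np.int64(129), np.int64(150), np.int64(351), np.int64(370)) [  2 125 193] [557. 297.]
scene ring 0.79 [132. 328.] 353 (np.int64(120), np.int64(143), np.int64(319), np.int64(338)) [153 154 155] [463. 258.]
scene ring 0.78 [152. 302.] 336 (np.int64(138), np.int64(160), np.int64(291), np.int64(311)) [146 126 189] [446. 145.]
scene bowl 0.63 [195. 400.] 1427 (np.int64(177), np.int64(217), np.int64(380), np.int64(424)) [ 56 103 170] [768. 196.]
scene jar 0.56 [283. 309.] 1344 (np.int64(264), np.int64(309), np.int64(291), np.int64(326)) [145 149 148] [ 723. -170.]
scene mould 0.59 [310.
[... 1063 characters left out ...]
.85 [264. 268.] 333 (np.int64(257), np.int64(278), np.int64(259), np.int64(280)) [166 143 213] [445. 155.]
top bowl 0.6 [142. 264.] 1723 (np.int64(118), np.int64(162), np.int64(240), np.int64(287)) [ 68  98 161] [786. 173.]
top jar 0.59 [156. 395.] 1074 (np.int64(138), np.int64(176), np.int64(377), np.int64(414)) [131 135 142] [ 750. -196.]
top mould 0.83 [181. 456.] 350 (np.int64(168), np.int64(201), np.int64(428), np.int64(464)) [107 111 120] [ 680. -364.]
top mould 0.61 [252. 232.] 415 (np.int64(246), np.int64(269), np.int64(219), np.int64(242)) [166 169 178] [476. 253.]
top spatula 0.7 [219. 170.] 1002 (np.int64(163), np.int64(241), np.int64(146), np.int64(201)) [ 94 203 218] [563. 427.]
```

```bash
python3 - <<'E'
from h import *
def crop(p,r0,r1,c0,c1):
    a=p["color"][r0:r1,c0:c1]
    return cv2.resize(a,(400,300),interpolation=cv2.INTER_CUBIC)
s=get_image("scene");t=get_image("top")
a=np.vstack([np.hstack([crop(s,230,260,220,260),crop(t,232,262,380,420)]),np.hstack([crop(s,117,147,308,348),crop(t,243,273,210,250)])])
cv2.imwrite("pics/c1.png",a)
a=np.hstack([crop(s,165,225,250,330),crop(t,207,267,290,370)])
cv2.imwrite("pics/c2.png",a)
E
```

```text
(no output)
```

View pics/c1.png

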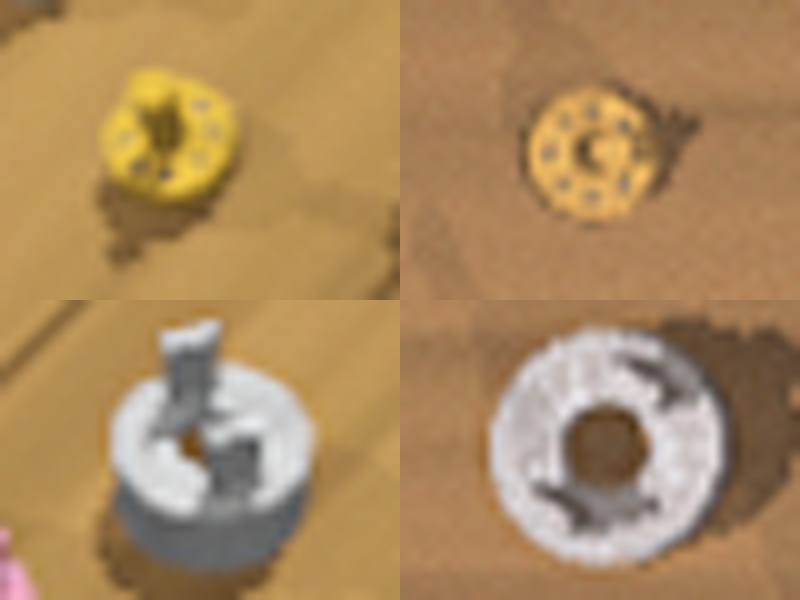

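View pics/c2.png

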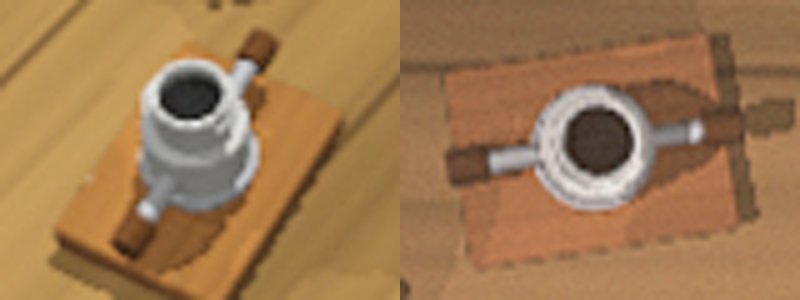

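```bash
cat > fit.py <<'E'
from h import *
from scipy.optimize import minimize
S=8
def circ(r,z,n=48):
    a=np.linspace(0,2*np.pi,n,endpoint=False);return np.c_[r*np.cos(a),r*np.sin(a),np.full(n,z)]
def box(x0,x1,y0,y1,z0,z1):
    return np.array([[x,y,z] for x in(x0,x1) for y in(y0,y1) for z in(z0,z1)],float)
DIE=[np.r_[circ(15.5,0),circ(17.5,3),circ(17.5,14)],np.r_[circ(6,14),circ(6,44)]]
RING=[np.r_[circ(31,0),circ(31,27)],box(-9,9,17,23,27,55),box(-9,9,-23,-17,27,55)]
PRESS=[np.r_[circ(30,22),circ(30,72)],np.r_[circ(22,72),circ(22,100)]]
def place(P,x,y,yaw,z=0):
    c,s=np.cos(yaw),np.sin(yaw);R=np.array([[c,-s,0],[s,c,0],[0,0,1]]);return P@R.T+[x,y,z]
def render(p,model,x,y,yaw,win,z=0,hole=None):
    r0,r1,c0,c1=win;m=np.zeros(((r1-r0)*S,(c1-c0)*S),np.uint8)
    for P in model:
        q=proj(p,place(P,x,y,yaw,z));uv=np.c_[(q[:,1]+.5-c0)*S,(q[:,0]+.5-r0)*S]
        cv2.fillConvexPoly(m,cv2.convexHull(np.round(uv*16-8).astype(np.int32)),1,shift=4)
    if hole is not None: # intersection of circles
        hm=np.ones_like(m)
        for P in hole:
            q=proj(p,place(P,x,y,yaw,z));uv=np.c_[(q[:,1]+.5-c0)*S,(q[:,0]+.5-r0)*S]
            k=np.zeros_like(m);cv2.fillConvexPoly(k,cv2.convexHull(np.round(uv*16-8).astype(np.int32)),1,shift=4);hm&=k
        m&=1-hm
    return cv2.resize(m.astype(np.float32),(c1-c0,r1-r0),interpolation=cv2.INTER_AREA)
def win(p,x,y,z,h):
    r,c=np.round(proj(p,[[x,y,z]])[0]).astype(int);return r-h,r+h,c-h,c+h
def show(p,w,model,x,y,yaw,z=0,k=12):
    r0,r1,c0,c1=w;a=cv2.resize(p["color"][r0:r1,c0:c1],None,fx=k,fy=k,interpolation=cv2.INTER_CUBIC)
    for P in model:
        q=proj(p,place(P,x,y,yaw,z));uv=np.c_[(q[:,1]+.5-c0)*k,(q[:,0]+.5-r0)*k]
        cv2.polylines(a,[cv2.convexHull(np.round(uv).astype(np.int32))],True,(255,0,0),1)
    return a
E
python3 - <<'E'
from fit import *
s=get_image("scene");t=get_image("top")
np.save("s.npy",s,allow_pickle=True);np.save("t.npy",t,allow_pickle=True)
out=[]
def ft(name,p,model,g,z,h,mask,yaw=False,hole=None):
    w=win(p,g[0],g[1],z,h);r0,r1,c0,c1=w
    m=mask(p["color"][r0:r1,c0:c1]).astype(np.float32)
    n,l,st,_=cv2.connectedComponentsWithStats(m.astype(np.uint8));
    f=lambda v:np.abs(render(p,model,v[0],v[1],v[2]/20 if yaw else 0,w,hole=hole)-m).sum()
    best=None
    for y0 in (np.arange(0,3.1,.3)*20 if yaw else [0]):
        v=np.array([g[0],g[1],y0] if yaw else list(g),float)
        r=minimize(f,v,method="Nelder-Mead",options=dict(initial_simplex=np.array([v]+[v+4*e for e in np.eye(len(v))]),xatol=.05,fatol=.05))
        if best is None or r.fun<best.fun:best=r
    print(name,np.round(best.x,2),(best.x[2]/20 if yaw else ''),"err",round(best.fun,1),"area",m.sum())
    a=show(p,w,model,best.x[0],best.x[1],best.x[2]/20 if yaw else 0,k=300/(2*h))
    mm=cv2.cvtColor(cv2.resize(m*255,(300,300),interpolation=cv2.INTER_NEAREST).astype(np.uint8),cv2.COLOR_GRAY2BGR)
    out.append(np.vstack([cv2.resize(a,(300,300)),mm]))
hsv=lambda a:cv2.cvtColor(a,cv2.COLOR_BGR2HSV).astype(int)
for p,n in((s,"s"),(t,"t")):
    ft(n+"ring",p,RING,(460,250),20,17,lambda a:hsv(a)[...,1]<70,yaw=True,hole=[circ(12,27),circ(12,22)] )
    print(hsv(p["color"])[win(p,500,-207,10,8)[0]+8,win(p,500,-207,10,8)[2]-4:win(p,500,-207,10,8)[3]+4].tolist())
cv2.imwrite("pics/f1.png",np.hstack(out))
E
```

```text
sring [462.41 260.84  19.81] 0.9905351732762767 err 42.8 area 364.0
[[18, 137, 193], [19, 139, 193], [19, 137, 195], [18, 138, 194], [18, 134, 196], [18, 137, 196], [18, 141, 170], [21, 177, 186], [22, 176, 194], [21, 166, 155], [21, 171, 161], [21, 174, 160], [18, 110, 123], [22, 163, 204], [23, 177, 242], [23, 175, 238], [23, 176, 223], [22, 188, 178], [21, 185, 116], [18, 151, 142], [18, 140, 177], [18, 140, 180], [18, 141, 181], [18, 138, 183]]
tring [462.61 257.4   29.53] 1.4765389638495812 err 28.1 area 400.0
[[14, 130, 163], [15, 125, 165], [15, 126, 158], [16, 119, 154], [15, 125, 118], [18, 145, 211], [19, 143, 232], [19, 144, 231], [18, 147, 226], [17, 144, 199], [17, 143, 161], [18, 148, 158], [17, 147, 196], [17, 147, 200], [17, 132, 181], [17, 142, 153], [16, 141, 141], [15, 125, 122], [15, 119, 111], [13, 116, 117], [14, 124, 107], [14, 122, 132], [14, 130, 165], [15, 125, 165]]
```

View pics/f1.png

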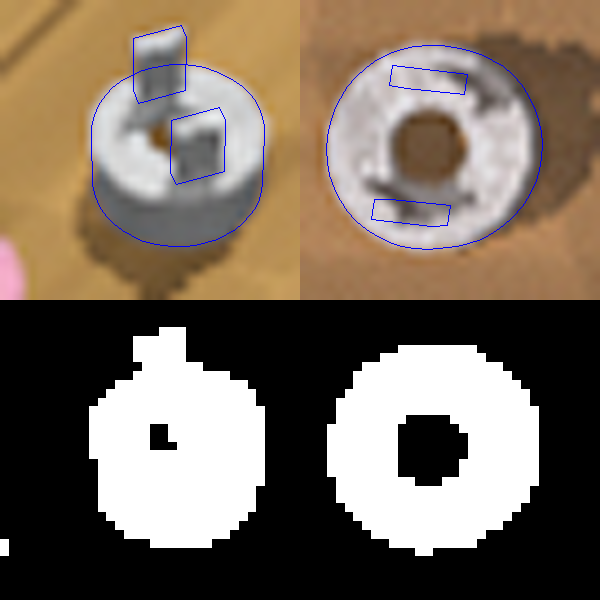

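```bash
cat >> fit.py <<'E'
out=[]
hsv=lambda a:cv2.cvtColor(a,cv2.COLOR_BGR2HSV).astype(int)
def ft(name,p,model,g,z,h,mask,yaws=None,fixyaw=0,hole=None,zz=0,quiet=False):
    w=win(p,g[0],g[1],z,h);r0,r1,c0,c1=w
    m=mask(p["color"][r0:r1,c0:c1]).astype(np.uint8)
    n,l,st,_=cv2.connectedComponentsWithStats(m);m=(l==1+np.argmax(st[1:,4])).astype(np.float32)
    Y=lambda v:v[2]/20 if yaws is not None else fixyaw
    f=lambda v:np.abs(render(p,model,v[0],v[1],Y(v),w,hole=hole,z=zz)-m).sum()
    best=None
    for y0 in (np.array(yaws)*20 if yaws is not None else [0]):
        v=np.array([g[0],g[1],y0] if yaws is not None else list(g),float)
        r=minimize(f,v,method="Nelder-Mead",options=dict(initial_simplex=np.array([v]+[v+4*e for e in np.eye(len(v))]),xatol=.05,fatol=.05))
        if best is None or r.fun<best.fun:best=r
    v=best.x
    print(name,np.round(v[:2],2),"yaw",round(Y(v),3),"err",round(best.fun,1),"area",m.sum())
    a=cv2.resize(show(p,w,model,v[0],v[1],Y(v),k=300/(2*h),z=zz),(300,300))
    mm=cv2.cvtColor(cv2.resize(m*255,(300,300),interpolation=cv2.INTER_NEAREST).astype(np.uint8),cv2.COLOR_GRAY2BGR)
    out.append(np.vstack([a,mm]));return v
def arms(r=4,L=52): return [np.r_[box(-r,r,0,L,50-r,50+r)],np.r_[box(-r,r,-L,0,50-r,50+r)]]
E
python3 - <<'E'
import fit
from fit import *
s=np.load("s.npy",allow_pickle=True).item();t=np.load("t.npy",allow_pickle=True).item()
H=[circ(12,27),circ(12,22)]
for p,n in((s,"s"),(t,"t")):
    ft(n+"ring",p,RING,(462,259),20,17,lambda a:hsv(a)[...,1]<75,fixyaw=1.0,hole=H)
cv2.imwrite("pics/f2a.png",np.hstack(out));out.clear()
ft("sdie",s,DIE,(500,-207),10,10,lambda a:(hsv(a)[...,0]>=20)&(hsv(a)[...,1]>150)|(hsv(a)[...,2]>205))
ft("tdie",t,DIE,(500,-207),10,10,lambda a:(hsv(a)[...,0]>=17)&(hsv(a)[...,1]>128)|(hsv(a)[...,2]>190))
cv2.imwrite("pics/f2b.png",np.hstack(out));out.clear()
for p,n in((s,"s"),(t,"t")):
    ft(n+"press",p,PRESS+arms(),(520,0),60,25,lambda a:(hsv(a)[...,1]<75),yaws=[-.3,-.1,.1,.3])
cv2.imwrite("pics/f2c.png",np.hstack(out));out.clear()
cv2.imwrite("pics/f2.png",cv2.resize(np.hstack([cv2.imread(f"pics/f2{k}.png") for k in"abc"]),(800,267)))
E
```

```text
sring [462.59 260.94] yaw 1.0 err 41.8 area 366.0
tring [462.6  257.32] yaw 1.0 err 31.4 area 406.0
sdie [ 494.67 -199.4 ] yaw 0 err 16.0 area 145.0
tdie [ 495.43 -203.89] yaw 0 err 25.9 area 121.0
spress [521.44  -3.7 ] yaw 0.154 err 62.2 area 629.0
tpress [521.56  -5.53] yaw 0.161 err 228.0 area 458.0
```

View pics/f2.png

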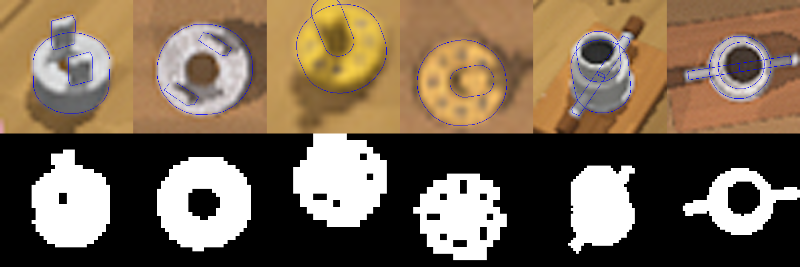

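```bash
cat > go.py <<'E'
from h import *
from scipy.spatial.transform import Rotation as Ro
def Rt(yaw): # jaw axis (tool y) at world angle yaw, tool z down
    y=np.array([np.cos(yaw),np.sin(yaw),0]);z=np.array([0,0,-1.]);return np.c_[np.cross(y,z),y,z]
def go(x,y,z,yaw):
    s=get_state();R=s["ee_rot"];p=s["tool_pos"]
    d=R.T@(np.array([x,y,z])-p);rv=Ro.from_matrix(R.T@Rt(yaw)).as_rotvec(degrees=True)
    print("shift",np.round(d,1),"rot",np.round(rv,2),"| t",round(s["time_s"],2),"tcp",np.round(p,1),"yaw",round(np.arctan2(R[1,1],R[0,1]),3),"q",np.round(s["joint_positions"],2),"F",np.round(s["force"],1),"T",np.round(s["wrist_torque"],2),"w",round(s["gripper_width"]*85.4,1))
if __name__=="__main__":
    import sys;go(*map(float,sys.argv[1:]))
E
python3 go.py 495 -202 150 1.57
```

```text
shift [ 383. -252.   61.] rot [ 0.0000e+00  1.0000e-02 -1.5791e+02] | t 1.1 tcp [ 234.6 -579.3  211. ] yaw -1.186 q [ 1.22  0.69 -0.19  1.57  0.16  0.9  -0.22] F [ 0.6  0.9 -0.5] T [ 0.02  0.01 -0.04] w 85.7
```

Emit:
arm_command:
  series: [383,-252,30,0,0,-158,85,383,-252,30,0,0,-158,85,383,-252,30,0,0,-158,85,383,-252,30,0,0,-158,85,383,-252,30,0,0,-158,85,383,-252,30,0,0,-158,85,383,-252,30,0,0,-158,85,383,-252,30,0,0,-158,85]
  grip_force: 30

```text
time_s: 1.77
tool_pos: [424.4, -304.0, 189.4]
ee_rot: [[0.179, 0.984, 0.001], [0.984, -0.179, -0.001], [-0.001, 0.001, -1.0]]
force: [1.1, -0.7, 0.2]
gripper_width: 0.991
```

```bash
python3 go.py 495 -202 150 1.57
```

```text
shift [113.1  51.1  39.4] rot [ 0.0000e+00  5.0000e-02 -1.0028e+02] | t 1.77 tcp [ 424.4 -304.   189.4] yaw -0.18 q [ 0.81  0.61 -0.44  1.89  0.38  0.72 -0.03] F [ 1.1 -0.7  0.2] T [-0.01 -0.08  0.06] w 84.6
```

Emit:
arm_command:
  series: [113,51,60,0,0,-100,45,113,51,60,0,0,-100,45,113,51,60,0,0,-100,45,113,51,60,0,0,-100,45,113,51,60,0,0,-100,45,113,51,60,0,0,-100,45,113,51,60,0,0,-100,45,113,51,60,0,0,-100,45]

```text
time_s: 2.43
tool_pos: [494.8, -204.0, 129.2]
ee_rot: [[-0.731, 0.682, 0.0], [0.682, 0.731, -0.0], [-0.0, -0.0, -1.0]]
force: [0.1, -0.0, -0.2]
gripper_width: 0.527
```

```bash
python3 go.py 495 -202 130 1.57
```

```text
shift [ 1.2  1.6 -0.8] rot [-2.000e-02  2.000e-02 -4.296e+01] | t 2.43 tcp [ 494.8 -204.   129.2] yaw 0.82 q [ 0.68  0.76 -0.64  1.9   0.69  0.71  0.45] F [ 0.1 -0.  -0.2] T [-0.02  0.01  0.01] w 45.0
```

Emit:
arm_command:
  series: [1.2,1.6,50,0,0,-43,45,1.2,1.6,50,0,0,-43,45,1.2,1.6,50,0,0,-43,45,1.2,1.6,50,0,0,-43,45,1.2,1.6,50,0,0,-43,45,1.2,1.6,50,0,0,-43,45,1.2,1.6,50,0,0,-43,45,1.2,1.6,50,0,0,-43,45]

```text
time_s: 3.1
tool_pos: [494.9, -202.2, 79.1]
ee_rot: [[-1.0, 0.01, 0.0], [0.01, 1.0, 0.0], [-0.0, 0.0, -1.0]]
force: [0.6, -0.4, 0.1]
gripper_width: 0.524
```

```bash
python3 go.py 495 -202 18 1.57
python3 - <<'E'
from fit import *
a=[]
for n in("scene","top"):
    p=get_image(n);w=win(p,495,-202,60,20);a.append(cv2.resize(show(p,w,DIE,495,-202,0,k=10),(400,400)))
cv2.imwrite("pics/g1.png",np.hstack(a))
E
```

```text
shift [-0.1  0.2 61.1] rot [ 0.01  0.01 -0.55] | t 3.1 tcp [ 494.9 -202.2   79.1] yaw 1.56 q [ 0.74  0.88 -0.76  1.93  0.93  0.72  0.97] F [ 0.6 -0.4  0.1] T [-0.03  0.01  0.  ] w 44.8
```

View pics/g1.png

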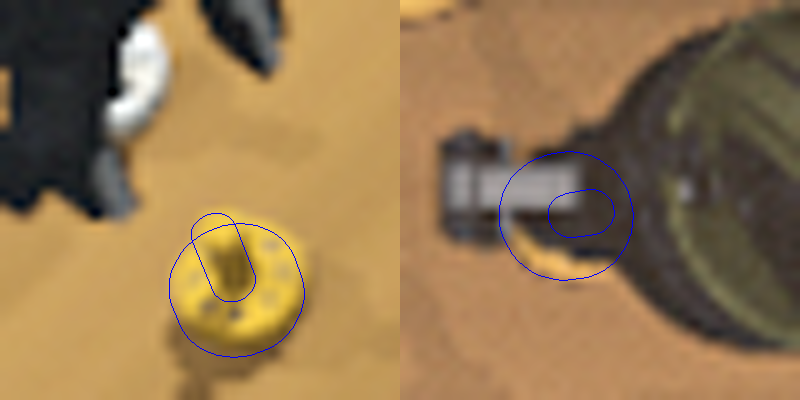

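```bash
python3 - <<'E'
from fit import *
a=[]
F=[box(-11,11,22.4,36.9,2,30),box(-11,11,-36.9,-22.4,2,30)]
for n in("scene","top"):
    p=get_image(n);w=win(p,495,-202,80,16);a.append(cv2.resize(show(p,w,F,494.9,-202.2,-.01,z=79.1,k=12.5),(400,400)))
cv2.imwrite("pics/g2.png",np.hstack(a))
E
```

```text
(no output)
```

View pics/g2.png

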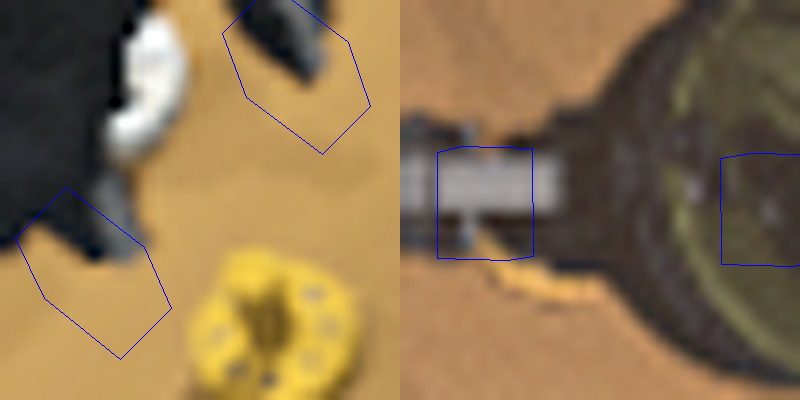

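Emit:
arm_command:
  series: [0,0,40,0,0,-0.5,40,0,0,57,0,0,-0.5,40,0,0,58,0,0,-0.5,40,0,0,58,0,0,-0.5,40]

```text
time_s: 3.63
tool_pos: [494.3, -201.6, 20.8]
ee_rot: [[-1.0, -0.002, -0.002], [-0.002, 1.0, 0.0], [0.002, 0.0, -1.0]]
force: [0.5, -0.1, -0.1]
gripper_width: 0.465
```

```bash
python3 go.py 495 -202 18 1.57; python3 - <<'E'
from fit import *
a=[]
for n in("scene","top"):
    p=get_image(n);w=win(p,495,-202,40,16);a.append(cv2.resize(show(p,w,[],494.9,-202.2,-.01,z=79.1,k=12.5),(400,400)))
cv2.imwrite("pics/g3.png",np.hstack(a))
E
```

```text
shift [-0.7 -0.4  2.8] rot [ 0.01 -0.09  0.17] | t 3.63 tcp [ 494.3 -201.6   20.8] yaw 1.573 q [ 0.69  0.97 -0.67  1.95  1.05  0.63  0.88] F [ 0.5 -0.1 -0.1] T [-0.02 -0.1  -0.03] w 39.7
```

View pics/g3.png

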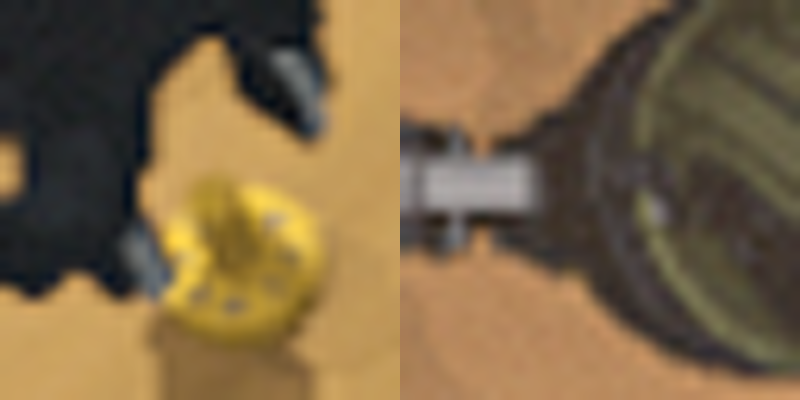

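Emit:
arm_command:
  series: [0,0,2.5,0,0,0,25,0,0,2.5,0,0,0,5,0,0,2.5,0,0,0,5,0,0,2.5,0,0,0,5,0,0,2.5,0,0,0,5,0,0,2.5,0,0,0,5]
  grip_force: 40

```text
time_s: 4.23
tool_pos: [495.4, -202.3, 19.5]
ee_rot: [[-1.0, -0.002, 0.001], [-0.002, 1.0, -0.001], [-0.001, -0.001, -1.0]]
force: [-0.4, -1.8, 6.1]
gripper_width: 0.093
```

```bash
python3 go.py 495 -202 18 1.57; python3 - <<'E'
from fit import *
a=[]
for n in("scene","top"):
    p=get_image(n);w=win(p,495,-202,40,16);a.append(cv2.resize(show(p,w,[],494.9,-202.2,-.01,z=79.1,k=12.5),(400,400)))
cv2.imwrite("pics/g4.png",np.hstack(a))
E
```

```text
shift [0.4 0.3 1.5] rot [-0.05  0.08  0.17] | t 4.23 tcp [ 495.4 -202.3   19.5] yaw 1.573 q [ 0.69  0.97 -0.67  1.95  1.06  0.62  0.87] F [-0.4 -1.8  6.1] T [-0.17  0.04 -0.01] w 8.0
```

View pics/g4.png

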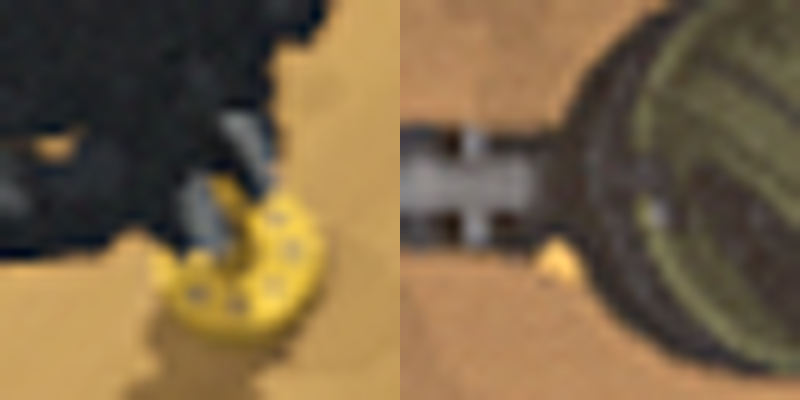

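Emit:
arm_command:
  series: [0,0,0,0,0,0,5,0,0,0,0,0,0,5]

```text
time_s: 4.5
tool_pos: [495.4, -202.4, 19.5]
ee_rot: [[-1.0, -0.002, 0.001], [-0.002, 1.0, -0.001], [-0.001, -0.001, -1.0]]
force: [-0.0, -1.2, 5.9]
gripper_width: 0.102
```

```bash
python3 go.py 495 -202 18 1.57
```

```text
shift [0.4 0.4 1.5] rot [-0.06  0.07  0.17] | t 4.5 tcp [ 495.4 -202.4   19.5] yaw 1.573 q [ 0.69  0.97 -0.67  1.95  1.06  0.62  0.87] F [-0.  -1.2  5.9] T [-0.13  0.08  0.02] w 8.7
```

Emit:
arm_command:
  series: [0,0,-10,0,0,0,5,0,0,-40,0,0,0,5,0,0,-80,0,0,0,5,0,0,-110,0,0,0,5,0,0,-125,0,0,0,5,0,0,-125,0,0,0,5,0,0,-125,0,0,0,5]

```text
time_s: 5.08
tool_pos: [494.6, -202.2, 144.2]
ee_rot: [[-1.0, -0.002, 0.001], [-0.002, 1.0, -0.001], [-0.001, -0.001, -1.0]]
force: [-1.2, -0.3, -2.5]
gripper_width: 0.094
```

```bash
python3 go.py 521.5 -4.5 145 1.73; python3 - <<'E'
from fit import *
a=[]
for n in("scene","top"):
    p=get_image(n);w=win(p,495,-202,145,20);a.append(cv2.resize(show(p,w,DIE,495,-202.2,-.01,z=126,k=10),(400,400)))
cv2.imwrite("pics/g5.png",np.hstack(a))
E
```

```text
shift [-27.3 197.6  -0.9] rot [-0.04  0.04 -9.  ] | t 5.08 tcp [ 494.6 -202.2  144.2] yaw 1.573 q [ 0.79  0.79 -0.85  1.89  0.8   0.84  1.09] F [-1.2 -0.3 -2.5] T [0.01 0.11 0.03] w 8.0
```

View pics/g5.png

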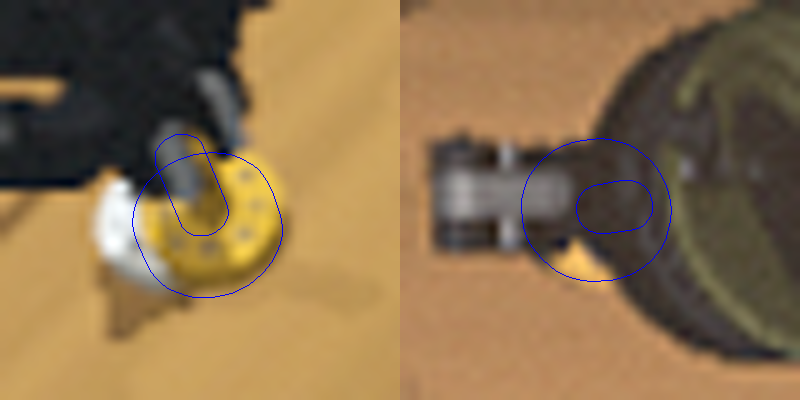

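Emit:
arm_command:
  series: [-5,30,-6,0,0,-2,5,-10,70,-6,0,0,-5,5,-16,110,-6,0,0,-9,5,-22,150,-6,0,0,-9,5,-26,185,-6,0,0,-9,5,-27,197,-6,0,0,-9,5,-27,197.5,-6,0,0,-9,5,-27,197.5,-6,0,0,-9,5]

```text
time_s: 5.85
tool_pos: [520.3, -4.3, 148.4]
ee_rot: [[-0.987, -0.161, -0.003], [-0.161, 0.987, -0.001], [0.003, -0.001, -1.0]]
force: [-0.3, -0.1, -1.9]
gripper_width: 0.095
```

```bash
python3 go.py 521.5 -4.5 145 1.73; python3 - <<'E'
from fit import *
S_=[get_state()["tool_pos"] for _ in range(1)];print(S_)
a=[]
for n in("scene","top"):
    p=get_image(n);np.save(n[0]+"m.npy",p,allow_pickle=True);w=win(p,521.5,-4.5,130,20)
    a.append(cv2.resize(show(p,w,DIE,521.5,-4.5,-.01,z=131,k=10),(400,400)))
cv2.imwrite("pics/g6.png",np.hstack(a))
E
```

```text
shift [-1.2 -0.3  3.4] rot [-0.03 -0.17  0.13] | t 5.85 tcp [520.3  -4.3 148.4] yaw 1.732 q [ 0.42  0.78 -0.86  1.92  0.8   0.84  0.85] F [-0.3 -0.1 -1.9] T [-0.03 -0.02  0.04] w 8.1
[array([520.2994407 ,  -4.34160275, 148.44210121])]
```

View pics/g6.png

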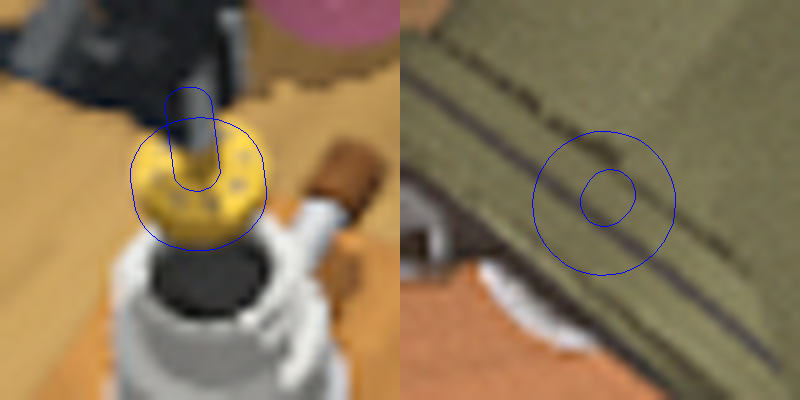

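```bash
cat >> fit.py <<'E'
def ftw(name,p,model,g,z,h,maskw,zz=0,hole=None,fixyaw=0):
    w=win(p,g[0],g[1],z,h);r0,r1,c0,c1=w
    m,wt=maskw(p["color"][r0:r1,c0:c1]);m=m.astype(np.uint8)
    n,l,st,_=cv2.connectedComponentsWithStats(m);m=(l==1+np.argmax(st[1:,4])).astype(np.float32)
    f=lambda v:(np.abs(render(p,model,v[0],v[1],fixyaw,w,hole=hole,z=zz)-m)*wt).sum()
    v=np.array(g,float)
    r=minimize(f,v,method="Nelder-Mead",options=dict(initial_simplex=np.array([v]+[v+4*e for e in np.eye(2)]),xatol=.05,fatol=.05));v=r.x
    print(name,np.round(v,2),"err",round(r.fun,1),"area",m.sum())
    a=cv2.resize(show(p,w,model,v[0],v[1],fixyaw,k=300/(2*h),z=zz),(300,300))
    mm=cv2.cvtColor(cv2.resize(m*200+(wt==0)*55,(300,300),interpolation=cv2.INTER_NEAREST).astype(np.uint8),cv2.COLOR_GRAY2BGR)
    out.append(np.vstack([a,mm]));return v
one=lambda m:(m,np.ones(m.shape))
E
python3 - <<'E'
from fit import *
L=lambda f:np.load(f,allow_pickle=True).item()
s,t,sm=L("s.npy"),L("t.npy"),L("sm.npy")
bore=[circ(18.5,100)]
for n,p in(("s",s),("t",t),("sm",sm)):
    ftw(n+"bore",p,bore,(521,-5),100,11,lambda a:one(a.max(2)<110))
p=s;w=win(s,521,-5,100,9);print(s["color"].max(2)[w[0]:w[1],w[2]+9].tolist());p=t;w=win(t,521,-5,100,9);print(t["color"].max(2)[w[0]+9,w[2]:w[3]].tolist())
def mk(a):
    q=hsv(a);m=(q[...,1]>110)&(q[...,0]>=20)&(q[...,2]>70)
    wt=np.ones(m.shape);rr=np.arange(m.shape[0])[:,None]+0*q[...,0]
    wt[(rr<11)&(q[...,1]<110)]=0;return m|(False),wt
ftw("die",sm,[DIE[0]],(520.3,-4.3),136,10,mk,zz=129)
cv2.imwrite("pics/f3.png",cv2.resize(np.hstack(out),(800,400)))
E
```

```text
sbore [522.47  -5.03] err 26.5 area 97.0
tbore [522.3   -7.48] err 20.7 area 145.0
smbore [522.77  -5.91] err 36.5 area 87.0
[190, 200, 204, 209, 159, 109, 64, 40, 44, 46, 48, 52, 50, 48, 43, 186, 170, 125]
[209, 172, 206, 146, 69, 59, 68, 71, 68, 71, 70, 77, 71, 73, 70, 63, 59, 87]
die [ 5.1968e+02 -4.9000e-01] err 13.3 area 121.0
```

View pics/f3.png

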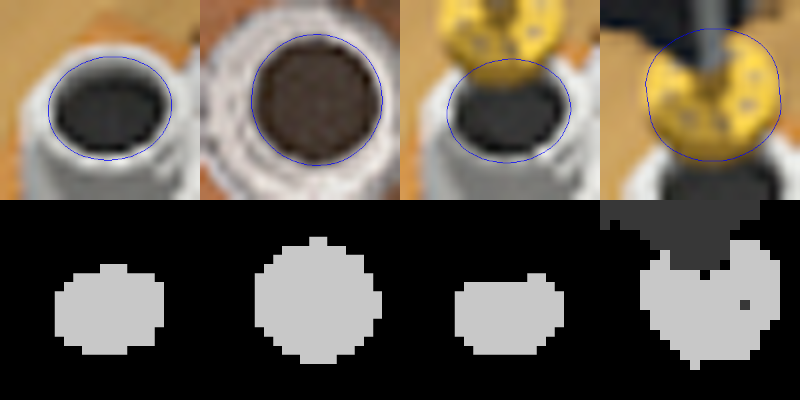

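```bash
python3 - <<'E'
from fit import *
L=lambda f:np.load(f,allow_pickle=True).item()
s,t,sm=L("s.npy"),L("t.npy"),L("sm.npy")
for th in(110,140,165):
  for n,p in(("s",s),("t",t)):
    for r in (17.5,18.5):
      ftw(f"{n}bore{th} r{r}",p,[circ(r,100)],(521,-5),100,11,lambda a:one(a.max(2)<th))
# whole press outline w/ arms cut: weight zero beyond
for n,p in(("s",s),("t",t)):
    def mk(a):
        q=hsv(a);m=(q[...,1]<85)|(q[...,2]<100)&(q[...,1]<130);return m,np.ones(m.shape)
    ftw(n+"press",p,PRESS+arms(4,50),(521,-6),60,25,mk,fixyaw=.157)
cv2.imwrite("pics/f4.png",cv2.resize(np.hstack(out[-2:]),(800,800))[:600])
E
```

```text
sbore110 r17.5 [522.81  -5.54] err 14.9 area 97.0
sbore110 r18.5 [522.47  -5.03] err 26.5 area 97.0
tbore110 r17.5 [521.79  -7.42] err 11.0 area 145.0
tbore110 r18.5 [522.3   -7.48] err 20.7 area 145.0
sbore140 r17.5 [522.6   -5.17] err 10.4 area 104.0
sbore140 r18.5 [522.57  -4.97] err 19.7 area 104.0
tbore140 r17.5 [521.9   -7.12] err 12.7 area 157.0
tbore140 r18.5 [521.96  -7.06] err 12.7 area 157.0
sbore165 r17.5 [522.33  -3.97] err 82.9 area 188.0
sbore165 r18.5 [522.3   -4.29] err 83.9 area 188.0
tbore165 r17.5 [521.67  -6.96] err 20.0 area 168.0
tbore165 r18.5 [521.59  -7.28] err 11.3 area 168.0
spress [521.62  -3.55] err 73.2 area 639.0
tpress [521.38  -6.28] err 139.8 area 605.0
```

View pics/f4.png

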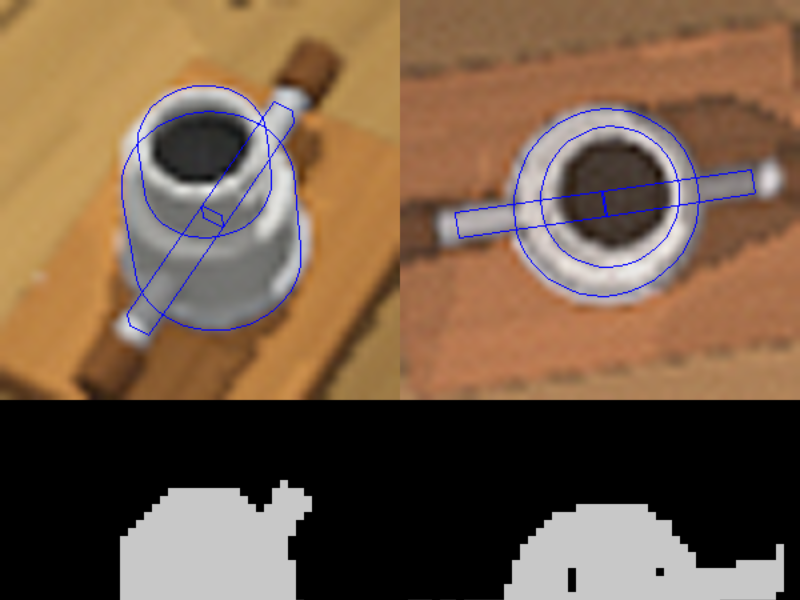

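Emit:
arm_command:
  series: [-1.6,-4.1,14,0,0,0,5,-1.6,-4.1,24,0,0,0,5,-1.6,-4.1,24,0,0,0,5,-1.6,-4.1,24,0,0,0,5]

```text
time_s: 6.28
tool_pos: [522.6, -9.4, 124.9]
ee_rot: [[-0.988, -0.157, -0.002], [-0.157, 0.988, -0.001], [0.002, -0.0, -1.0]]
force: [-0.1, -0.2, -1.0]
gripper_width: 0.096
```

```bash
python3 go.py 522.7 -8.2 124 1.73; python3 - <<'E'
from fit import *
p=get_image("scene");s=get_state()["tool_pos"]
p2=get_image("scene")
def mk(a):
    q=hsv(a);m=(q[...,1]>110)&(q[...,0]>=20)&(q[...,2]>70)
    wt=np.ones(m.shape);rr=np.arange(m.shape[0])[:,None]+0*q[...,0]
    wt[(rr<11)&(q[...,1]<110)]=0;return m|(False),wt
for q in(p,p2): v=ftw("die",q,[DIE[0]],(522,-4.3),s[2]-19.5+7,10,mk,zz=s[2]-19.5);print(v-s[:2])
w=win(p,521.5,-4.5,110,20)
a=show(p,w,[DIE[0]],v[0],v[1],0,z=s[2]-19.5,k=10)
np.save("sm2.npy",p,allow_pickle=True)
cv2.imwrite("pics/g7.png",np.hstack([cv2.resize(a,(400,400)),cv2.resize(show(p,w,[circ(18.5,100),circ(22,100)],522.5,-5,0),(400,400))]))
E
```

```text
shift [-0.3  1.2  0.9] rot [-0.02 -0.14 -0.08] | t 6.28 tcp [522.6  -9.4 124.9] yaw 1.729 q [ 0.41  0.81 -0.83  1.93  0.85  0.8   0.82] F [-0.1 -0.2 -1. ] T [-0.06  0.06 -0.01] w 8.2
die [522.87  -6.64] err 11.0 area 118.0
[-0.31516867  2.15908906]
die [523.34  -6.26] err 11.5 area 121.0
[0.15075429 2.54217074]
```

View pics/g7.png

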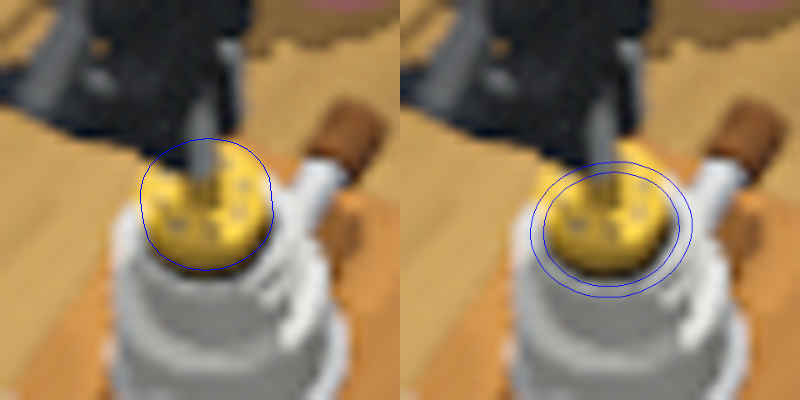

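Emit:
arm_command:
  series: [0.3,1.2,3,0,0,0,5,0.3,1.2,6,0,0,0,5,0.3,1.2,6,0,0,0,5]

```text
time_s: 6.63
tool_pos: [522.8, -7.0, 119.4]
ee_rot: [[-0.987, -0.159, -0.0], [-0.159, 0.987, -0.0], [0.0, -0.0, -1.0]]
force: [-0.5, -1.0, -1.6]
gripper_width: 0.098
```

Emit:
arm_command:
  series: [0,0,1,0,0,0,5,0,0,2,0,0,0,5,0,0,2,0,0,0,5]

```text
time_s: 6.88
tool_pos: [523.0, -7.0, 117.6]
ee_rot: [[-0.987, -0.159, -0.0], [-0.159, 0.987, -0.0], [0.0, -0.0, -1.0]]
force: [-0.2, 0.3, -1.2]
gripper_width: 0.096
```

Emit:
arm_command:
  series: [0,0,1,0,0,0,5,0,0,2,0,0,0,5,0,0,2,0,0,0,5]

```text
time_s: 7.13
tool_pos: [522.9, -7.1, 115.5]
ee_rot: [[-0.987, -0.159, -0.0], [-0.159, 0.987, -0.0], [0.0, -0.0, -1.0]]
force: [0.4, 0.5, -0.8]
gripper_width: 0.096
```

```bash
python3 go.py 522.7 -8.2 114 1.73; python3 - <<'E'
from fit import *
p=get_image("scene");s=get_state()["tool_pos"]
def mk(a):
    q=hsv(a);m=(q[...,1]>110)&(q[...,0]>=20)&(q[...,2]>70)
    wt=np.ones(m.shape);rr=np.arange(m.shape[0])[:,None]+0*q[...,0]
    wt[(rr<11)&(q[...,1]<110)]=0;return m|(False),wt
v=(522.6,-5.2);w=win(p,521.5,-4.5,105,16)
D=[circ(17.5,s[2]-19.5+14),circ(18.5,100)]
a=show(p,w,D,v[0],v[1],0,k=12.5)
cv2.imwrite("pics/g8.png",np.hstack([cv2.resize(show(p,w,[],0,0,0,k=12.5),(400,400)),cv2.resize(a,(400,400))]))
E
```

```text
shift [ 0.4 -1.1  1.5] rot [-0.01 -0.02  0.02] | t 7.13 tcp [522.9  -7.1 115.5] yaw 1.73 q [ 0.4   0.82 -0.82  1.94  0.87  0.78  0.8 ] F [ 0.4  0.5 -0.8] T [0.01 0.05 0.02] w 8.2
```

View pics/g8.png

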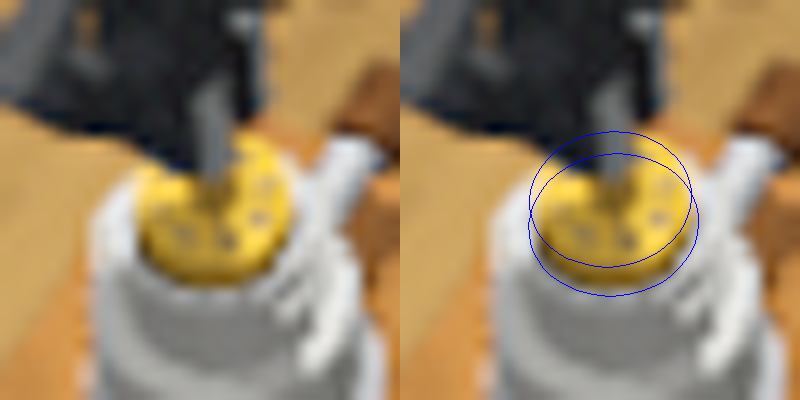

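Emit:
arm_command:
  series: [0,0,1,0,0,0,5,0,0,2,0,0,0,5,0,0,2,0,0,0,5]

```text
time_s: 7.43
tool_pos: [523.0, -7.1, 113.5]
ee_rot: [[-0.987, -0.159, -0.0], [-0.159, 0.987, -0.0], [0.0, -0.0, -1.0]]
force: [0.7, -0.2, -1.7]
gripper_width: 0.092
```

Emit:
arm_command:
  series: [0,0,1,0,0,0,5,0,0,1,0,0,0,5]

```text
time_s: 7.6
tool_pos: [523.0, -7.1, 112.6]
ee_rot: [[-0.987, -0.159, -0.0], [-0.159, 0.987, -0.0], [0.0, -0.0, -1.0]]
force: [-0.3, 0.4, -1.2]
gripper_width: 0.095
```

Emit:
arm_command:
  series: [0,0,1,0,0,0,5,0,0,1,0,0,0,5]

```text
time_s: 7.77
tool_pos: [523.0, -7.1, 111.6]
ee_rot: [[-0.987, -0.159, -0.0], [-0.159, 0.987, -0.0], [0.0, -0.0, -1.0]]
force: [-0.4, -0.7, -3.0]
gripper_width: 0.094
```

Emit:
arm_command:
  series: [0,0,1,0,0,0,5,0,0,1,0,0,0,5]

```text
time_s: 7.93
tool_pos: [523.0, -7.0, 110.7]
ee_rot: [[-0.987, -0.159, -0.0], [-0.159, 0.987, -0.0], [0.0, -0.0, -1.0]]
force: [-0.1, 0.7, -0.5]
gripper_width: 0.095
```

Emit:
arm_command:
  series: [0,0,0.5,0,0,0,5,0,0,0.5,0,0,0,5]

```text
time_s: 8.1
tool_pos: [523.1, -7.0, 110.5]
ee_rot: [[-0.987, -0.159, 0.0], [-0.159, 0.987, -0.0], [-0.0, -0.0, -1.0]]
force: [-1.3, 0.4, 1.9]
gripper_width: 0.095
```

Emit:
arm_command:
  series: [0,0,0,0,0,0,20,0,0,0,0,0,0,40,0,0,0,0,0,0,40,0,0,-40,0,0,0,40,0,0,-80,0,0,0,60,0,0,-110,0,0,0,75,0,0,-110,0,0,0,75]

```text
time_s: 8.68
tool_pos: [526.8, -5.0, 226.0]
ee_rot: [[-0.987, -0.159, 0.011], [-0.159, 0.987, 0.002], [-0.011, 0.001, -1.0]]
force: [0.5, 0.3, 0.7]
gripper_width: 0.866
```

```bash
python3 go.py 462.6 257.3 150 2.57; python3 - <<'E'
from fit import *
p=get_image("scene");s=get_state()["tool_pos"]
v=(522.6,-5.2);w=win(p,521.5,-4.5,105,16)
D=[circ(18.5,100)]
a=show(p,w,D,v[0],v[1],0,k=12.5)
cv2.imwrite("pics/g9.png",np.hstack([cv2.resize(show(p,w,[],0,0,0,k=12.5),(400,400)),cv2.resize(a,(400,400))]))
E
```

```text
shift [ 22.5 269.1  75.9] rot [ -0.24   0.61 -48.1 ] | t 8.68 tcp [526.8  -5.  226. ] yaw 1.73 q [ 0.48  0.68 -0.96  1.83  0.67  0.98  0.97] F [0.5 0.3 0.7] T [ 0.04 -0.06 -0.01] w 73.9
```

View pics/g9.png

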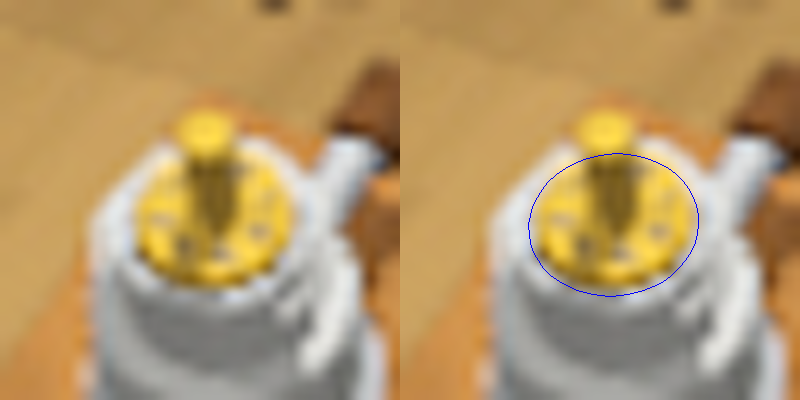

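Emit:
arm_command:
  series: [4,40,10,0,0.6,-7,70,8,80,20,0,0.6,-14,70,12,120,35,0,0.6,-21,70,15,160,50,0,0.6,-28,70,18,200,65,0,0.6,-35,70,21,240,76,0,0.6,-42,70,22.5,269,80,0,0.6,-48,70,22.5,269,80,0,0.6,-48,70]

```text
time_s: 9.4
tool_pos: [454.2, 262.9, 139.1]
ee_rot: [[-0.531, -0.848, -0.012], [-0.848, 0.531, 0.001], [0.006, 0.011, -1.0]]
force: [0.5, 1.8, 0.8]
gripper_width: 0.821
```

```bash
python3 go.py 462.6 258.2 60 2.57; python3 - <<'E'
from fit import *
a=[]
for n in("scene","top"):
    p=get_image(n);w=win(p,462,258,50,20);a.append(cv2.resize(show(p,w,[],462.6,258.2,1.0),(400,400)))
    np.save(n[0]+"r.npy",p,allow_pickle=True)
cv2.imwrite("pics/g10.png",np.hstack(a))
E
```

```text
shift [ -0.9 -10.5  79. ] rot [ 0.63 -0.33  0.7 ] | t 9.4 tcp [454.2 262.9 139.1] yaw 2.582 q [-0.03  0.87 -1.03  1.9   0.92  0.95  1.07] F [0.5 1.8 0.8] T [0.04 0.01 0.03] w 70.1
```

View pics/g10.png

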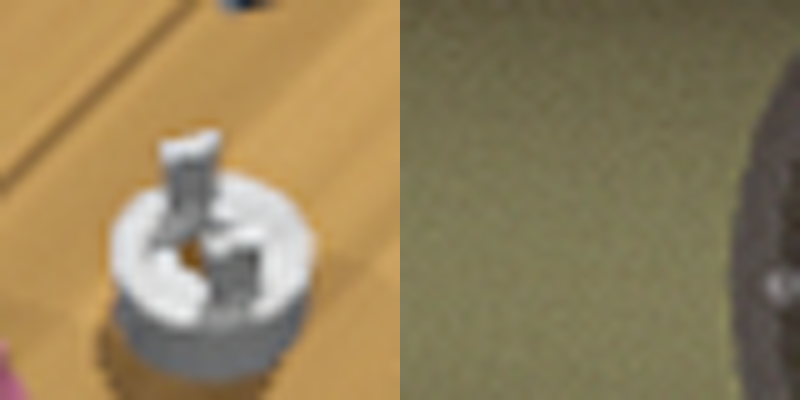

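Emit:
arm_command:
  series: [-0.9,-10.5,30,0.6,-0.3,0.7,66,-0.9,-10.5,60,0.6,-0.3,0.7,66,-0.9,-10.5,79,0.6,-0.3,0.7,66,-0.9,-10.5,79,0.6,-0.3,0.7,66,-0.9,-10.5,79,0.6,-0.3,0.7,66]

```text
time_s: 9.92
tool_pos: [466.6, 247.6, 60.5]
ee_rot: [[-0.555, -0.832, 0.001], [-0.832, 0.555, -0.009], [0.007, -0.006, -1.0]]
force: [-0.7, 0.3, 0.2]
gripper_width: 0.776
```

```bash
python3 go.py 462.6 258.2 31 2.57; python3 - <<'E'
from fit import *
a=[]
for n in("scene","top"):
    p=get_image(n);w=win(p,462,258,50,20);a.append(cv2.resize(show(p,w,[],462.6,258.2,1.0),(400,400)))
cv2.imwrite("pics/g11.png",np.hstack(a))
E
```

```text
shift [-6.8  9.5 29.4] rot [-0.36 -0.4  -0.93] | t 9.92 tcp [466.6 247.6  60.5] yaw 2.554 q [-0.07  0.97 -0.91  1.95  1.09  0.83  0.93] F [-0.7  0.3  0.2] T [0.03 0.04 0.06] w 66.2
```

View pics/g11.png

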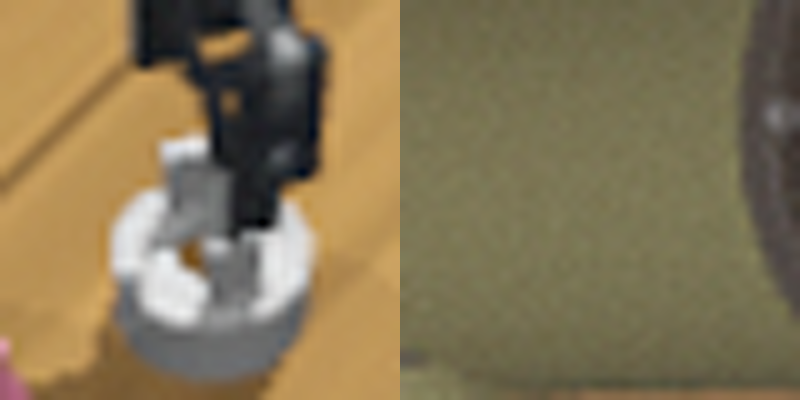

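Emit:
arm_command:
  series: [-6.8,9.5,0,-0.3,-0.4,-0.9,66,-6.8,9.5,0,-0.3,-0.4,-0.9,66,-6.8,9.5,0,-0.3,-0.4,-0.9,66,-6.8,9.5,0,-0.3,-0.4,-0.9,66]

```text
time_s: 10.35
tool_pos: [462.8, 260.9, 61.7]
ee_rot: [[-0.539, -0.842, 0.004], [-0.842, 0.539, 0.002], [-0.004, -0.002, -1.0]]
force: [-0.2, -0.4, 0.3]
gripper_width: 0.77
```

```bash
python3 go.py 462.6 258.2 31 2.57; python3 - <<'E'
from fit import *
a=[]
for n in("scene","top"):
    p=get_image(n);w=win(p,462,258,50,20);a.append(cv2.resize(show(p,w,[],462.6,258.2,1.0),(400,400)))
cv2.imwrite("pics/g12.png",np.hstack(a))
E
```

```text
shift [ 2.5 -1.3 30.7] rot [-0.1   0.21  0.12] | t 10.35 tcp [462.8 260.9  61.7] yaw 2.572 q [-0.09  0.97 -0.92  1.95  1.1   0.83  0.93] F [-0.2 -0.4  0.3] T [-0.05  0.02  0.04] w 65.7
```

View pics/g12.png

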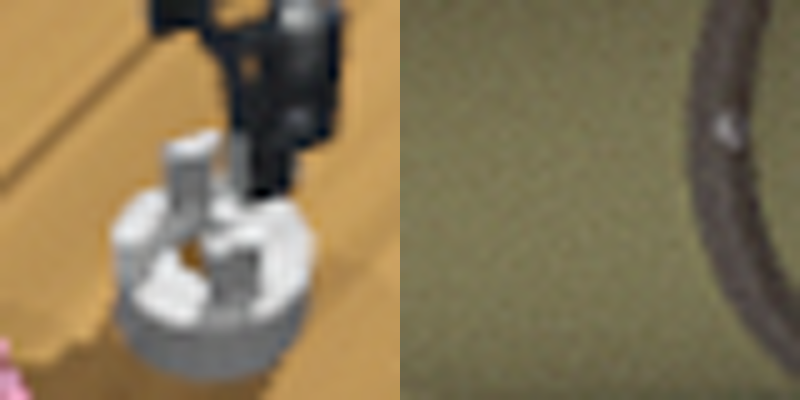

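Emit:
arm_command:
  series: [1.5,-0.8,15,0,0,0,66,1.5,-0.8,27,0,0,0,66,1.5,-0.8,27,0,0,0,66,1.5,-0.8,27,0,0,0,66]

```text
time_s: 10.78
tool_pos: [462.3, 258.5, 33.8]
ee_rot: [[-0.54, -0.842, 0.002], [-0.842, 0.54, 0.001], [-0.002, -0.001, -1.0]]
force: [-0.4, 0.1, -0.4]
gripper_width: 0.772
```

```bash
python3 go.py 462.6 258.2 31 2.57; python3 - <<'E'
from fit import *
a=[]
for n in("scene","scene"):
    p=get_image(n);w=win(p,462,258,50,20);a.append(cv2.resize(show(p,w,RING if a else [],462.6,260.5,1.0,k=10),(400,400)))
cv2.imwrite("pics/g13.png",np.hstack(a))
E
```

```text
shift [ 0.1 -0.5  2.8] rot [-0.05  0.1   0.09] | t 10.78 tcp [462.3 258.5  33.8] yaw 2.572 q [-0.1   1.01 -0.88  1.96  1.16  0.8   0.88] F [-0.4  0.1 -0.4] T [-0.01 -0.   -0.  ] w 65.9
```

View pics/g13.png

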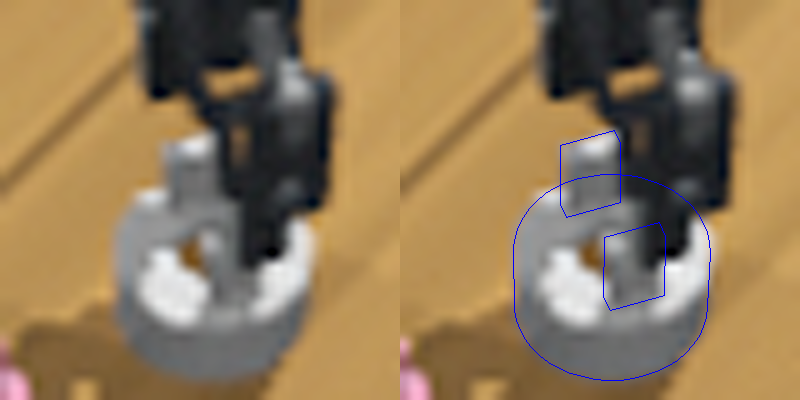

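```bash
python3 - <<'E'
from fit import *
p=get_image("scene");w=win(p,462,258,50,20)
for sgn in(1,-1):
  for rad in(33,40,47):
    for z in(34,40,48,60,80):
      for xo in(-11,11):
        X=np.array([462.3+sgn*.842*rad-.54*xo,260.5-sgn*.54*rad-.842*xo,z]);q=proj(p,X)[0];print(sgn,rad,z,xo,np.round([(q[1]+.5-w[2])*10,(q[0]+.5-w[0])*10]))
E
```

```text
1 33 34 -11 [281. 301.]
1 33 34 11 [214. 320.]
1 33 40 -11 [281. 289.]
1 33 40 11 [215. 308.]
1 33 48 -11 [282. 272.]
1 33 48 11 [215. 291.]
1 33 60 -11 [283. 247.]
1 33 60 11 [215. 266.]
1 33 80 -11 [284. 204.]
1 33 80 11 [216. 223.]
1 40 34 -11 [289. 318.]
1 40 34 11 [222. 337.]
1 40 40 -11 [289. 306.]
1 40 40 11 [222. 325.]
1 40 48 -11 [290. 289.]
1 40 48 11 [223. 308.]
1 40 60 -11 [291. 264.]
1 40 60 11 [223. 283.]
1 40 80 -11 [292. 220.]
1 40 80 11 [224. 240.]
1 47 34 -11 [297. 335.]
1 47 34 11 [230. 354.]
1 47 40 -11 [297. 322.]
1 47 40 11 [230. 341.]
1 47 48 -11 [298. 306.]
1 47 48 11 [231. 325.]
1 47 60 -11 [299. 280.]
1 47 60 11 [231. 300.]
1 47 80 -11 [301. 237.]
1 47 80 11 [232. 257.]
-1 33 34 -11 [207. 150.]
-1 33 34 11 [142. 168.]
-1 33 40 -11 [208. 137.]
-1 33 40 11 [142. 155.]
-1 33 48 -11 [208. 120.]
-1 33 48 11 [142. 138.]
-1 33 60 -11 [208.  94.]
-1 33 60 11 [142. 112.]
-1 33 80 -11 [209.  50.]
-1 33 80 11 [142.  68.]
-1 40 34 -11 [200. 134.]
-1 40 34 11 [135. 152.]
-1 40 40 -11 [200. 121.]
-1 40 40 11 [135. 139.]
-1 40 48 -11 [200. 104.]
-1 40 48 11 [135. 122.]
-1 40 60 -11 [200.  78.]
-1 40 60 11 [134.  96.]
-1 40 80 -11 [201.  34.]
-1 40 80 11 [134.  52.]
-1 47 34 -11 [192. 118.]
-1 47 34 11 [128. 136.]
-1 47 40 -11 [192. 106.]
-1 47 40 11 [127. 124.]
-1 47 48 -11 [192.  88.]
-1 47 48 11 [127. 106.]
-1 47 60 -11 [193.  62.]
-1 47 60 11 [127.  80.]
-1 47 80 -11 [193.  18.]
-1 47 80 11 [126.  36.]
```

Emit:
arm_command:
  series: [0,0,2,0,0,0,66,0,0,2.5,0,0,0,50,0,0,2.5,0,0,0,40,0,0,2.5,0,0,0,40,0,0,2.5,0,0,0,40,0,0,2.5,0,0,0,40]
  grip_force: 30

```text
time_s: 11.43
tool_pos: [462.7, 258.9, 32.0]
ee_rot: [[-0.54, -0.842, 0.003], [-0.842, 0.54, 0.002], [-0.003, -0.002, -1.0]]
force: [0.4, -1.1, 5.5]
gripper_width: 0.502
```

```bash
python3 go.py 462.6 258.2 31 2.57; python3 - <<'E'
from fit import *
a=[]
for n in("scene","scene"):
    p=get_image(n);w=win(p,462,258,50,20);a.append(cv2.resize(show(p,w,RING if a else [],462.6,260.5,1.0,k=10),(400,400)))
cv2.imwrite("pics/g14.png",np.hstack(a))
E
```

```text
shift [ 0.6 -0.3  1. ] rot [-0.1   0.18  0.09] | t 11.43 tcp [462.7 258.9  32. ] yaw 2.572 q [-0.1   1.01 -0.88  1.96  1.17  0.79  0.88] F [ 0.4 -1.1  5.5] T [-0.22  0.07 -0.02] w 42.9
```

View pics/g14.png

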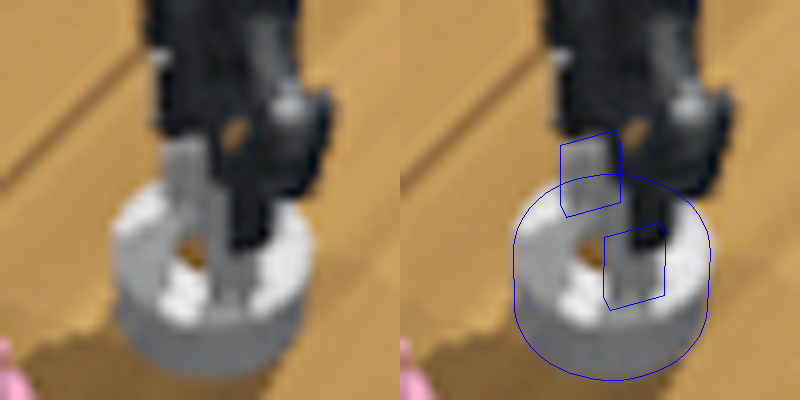

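Emit:
arm_command:
  series: [0,0,0,0,0,0,35,0,0,-15,0,0,0,35,0,0,-50,0,0,0,35,0,0,-90,0,0,0,35,0,0,-130,0,0,0,35,0,0,-155,0,0,0,35,0,0,-155,0,0,0,35]
  grip_force: 60

```text
time_s: 12.12
tool_pos: [463.9, 261.8, 191.8]
ee_rot: [[-0.539, -0.842, 0.01], [-0.842, 0.54, 0.008], [-0.012, -0.004, -1.0]]
force: [-0.0, -0.1, 0.4]
gripper_width: 0.41
```

```bash
python3 go.py 523 -7 186 1.728; python3 - <<'E'
from fit import *
a=[]
for n in("scene","top"):
    p=get_image(n);np.save(n[0]+"h.npy",p,allow_pickle=True);w=win(p,462,258,170,24);a.append(cv2.resize(show(p,w,[],462.6,260.5,1.0,k=10),(400,400)))
cv2.imwrite("pics/g15.png",np.hstack(a))
E
```

```text
shift [ 194.5 -194.7    4.1] rot [ 0.1   0.75 48.34] | t 12.12 tcp [463.9 261.8 191.8] yaw 2.572 q [ 0.    0.79 -1.08  1.85  0.84  1.01  1.14] F [-0.  -0.1  0.4] T [-0.   -0.02  0.02] w 35.0
```

View pics/g15.png

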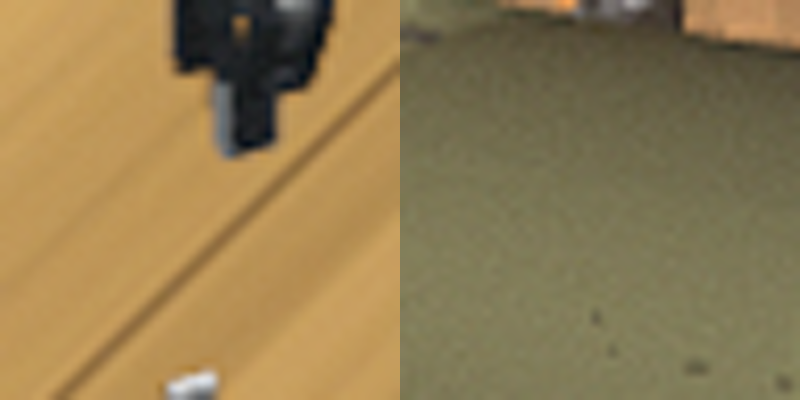

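```bash
python3 - <<'E'
from fit import *
p=np.load("sh.npy",allow_pickle=True).item();w=win(p,462,258,170,24);k=400/48
s=get_state();print(s["tool_pos"],s["gripper_width"]*85.4)
for rad in(17,30):
  for z in(185,192,200,210,220):
      r=[]
      for xo in(-11,11):
        X=np.array([463.9+.842*rad-.54*xo,263.8-.54*rad-.842*xo,z]);q=proj(p,X)[0];r+=[np.round([(q[1]+.5-w[2])*k,(q[0]+.5-w[0])*k])]
      print(rad,z,r)
v=ft("sring",p,RING,(462,259),20,17,lambda a:hsv(a)[...,1]<75,yaws=[.8,1,1.2],hole=[circ(12,27),circ(12,22)])
w=win(p,462,258,110,30)
cv2.imwrite("pics/g16.png",np.hstack([cv2.resize(out[0],(300,600)),cv2.resize(show(p,w,[],0,0,0),(500,600))]))
E
```

```text
[462.55567507 258.66169044 187.13137588] 35.23573463072215
17 185 [array([270., 194.]), array([209., 211.])]
17 192 [array([270., 180.]), array([209., 196.])]
17 200 [array([271., 162.]), array([210., 179.])]
17 210 [array([272., 141.]), array([210., 157.])]
17 220 [array([272., 119.]), array([210., 135.])]
30 185 [array([284., 221.]), array([223., 238.])]
30 192 [array([284., 206.]), array([223., 223.])]
30 200 [array([285., 189.]), array([223., 206.])]
30 210 [array([286., 167.]), array([223., 184.])]
30 220 [array([286., 145.]), array([224., 162.])]
sring [461.37 261.97] yaw 0.982 err 44.0 area 369.0
```

View pics/g16.png

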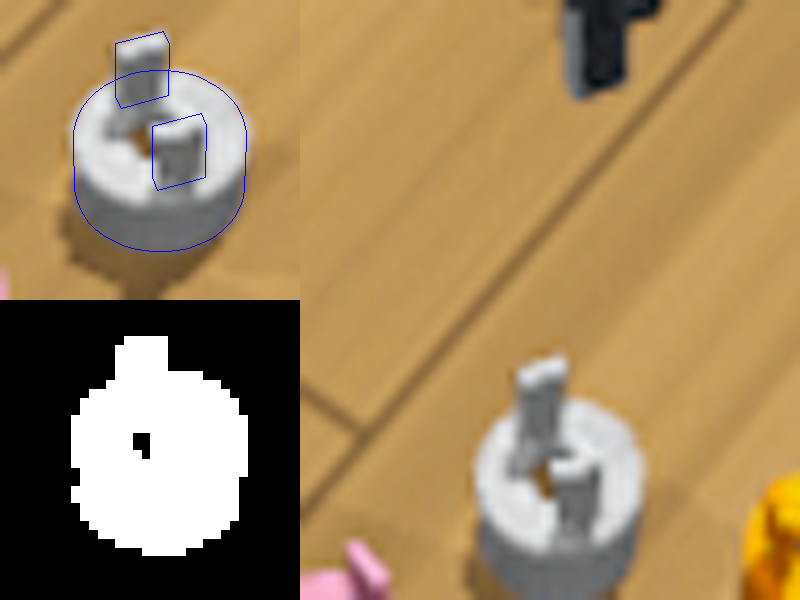

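Emit:
arm_command:
  series: [0,0,40,0,0,0,60,0,0,80,0,0,0,60,0,0,115,0,0,0,60,0,0,140,0,0,0,60,0,0,140,0,0,0,60,0,0,140,0,0,0,60,0,0,140,0,0,0,60]

```text
time_s: 12.8
tool_pos: [462.3, 259.5, 47.1]
ee_rot: [[-0.539, -0.842, 0.002], [-0.842, 0.539, 0.003], [-0.004, -0.001, -1.0]]
force: [0.1, 0.6, 0.4]
gripper_width: 0.704
```

```bash
python3 go.py 462.3 258.8 30 2.565
```

```text
shift [ 0.7 -0.3 17.1] rot [-0.03  0.2   0.41] | t 12.8 tcp [462.3 259.5  47.1] yaw 2.572 q [-0.1   0.99 -0.89  1.96  1.12  0.8   0.91] F [0.1 0.6 0.4] T [-0.02 -0.04  0.02] w 60.1
```

Emit:
arm_command:
  series: [0,0,10,0,0,0,54,0,0,17,0,0,0,54,0,0,17,0,0,0,54,0,0,17,0,0,0,54]

```text
time_s: 13.13
tool_pos: [462.6, 258.7, 29.6]
ee_rot: [[-0.54, -0.842, 0.003], [-0.842, 0.54, 0.001], [-0.003, -0.001, -1.0]]
force: [0.7, -0.3, 0.2]
gripper_width: 0.632
```

Emit:
arm_command:
  series: [0,0,2,0,0,0,54,0,0,3,0,0,0,54,0,0,3,0,0,0,54]

```text
time_s: 13.38
tool_pos: [462.6, 258.9, 26.6]
ee_rot: [[-0.54, -0.842, 0.003], [-0.842, 0.54, 0.002], [-0.003, -0.001, -1.0]]
force: [-0.7, -0.4, -0.3]
gripper_width: 0.633
```

Emit:
arm_command:
  series: [0,0,2,0,0,0,54,0,0,3,0,0,0,54,0,0,3,0,0,0,54]

```text
time_s: 13.63
tool_pos: [462.5, 258.8, 23.4]
ee_rot: [[-0.54, -0.842, 0.002], [-0.842, 0.54, 0.002], [-0.003, -0.001, -1.0]]
force: [-0.1, 0.5, 0.9]
gripper_width: 0.633
```

```bash
python3 - <<'E'
from fit import *
a=[]
for n in("scene","scene"):
    p=get_image(n);w=win(p,462,258,40,16);a.append(cv2.resize(show(p,w,RING if a else [],462,261.5,.985,k=12.5),(400,400)))
cv2.imwrite("pics/g17.png",np.hstack(a))
E
```

```text
(no output)
```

View pics/g17.png

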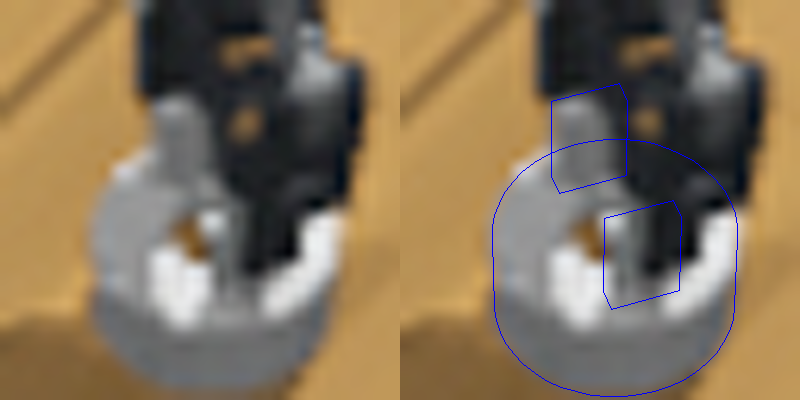

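Emit:
arm_command:
  series: [0,0,2,0,0,0,54,0,0,3,0,0,0,54,0,0,3,0,0,0,54]

```text
time_s: 13.98
tool_pos: [462.5, 258.8, 20.3]
ee_rot: [[-0.54, -0.842, 0.002], [-0.842, 0.54, 0.001], [-0.002, -0.001, -1.0]]
force: [-0.5, -0.3, 0.2]
gripper_width: 0.635
```

Emit:
arm_command:
  series: [0,0,2,0,0,0,54,0,0,2,0,0,0,54]

```text
time_s: 14.15
tool_pos: [462.5, 258.7, 18.3]
ee_rot: [[-0.54, -0.842, 0.002], [-0.842, 0.54, 0.001], [-0.002, -0.001, -1.0]]
force: [0.5, -0.2, 0.3]
gripper_width: 0.634
```

Emit:
arm_command:
  series: [0,0,2,0,0,0,54,0,0,2,0,0,0,54]

```text
time_s: 14.32
tool_pos: [462.5, 258.8, 16.2]
ee_rot: [[-0.54, -0.842, 0.002], [-0.842, 0.54, 0.001], [-0.002, -0.001, -1.0]]
force: [-0.6, -0.3, -0.5]
gripper_width: 0.629
```

Emit:
arm_command:
  series: [0,0,2,0,0,0,54,0,0,2,0,0,0,54]

```text
time_s: 14.48
tool_pos: [462.5, 258.8, 14.3]
ee_rot: [[-0.54, -0.842, 0.002], [-0.842, 0.54, 0.001], [-0.002, -0.001, -1.0]]
force: [0.4, 0.1, -0.4]
gripper_width: 0.632
```

Emit:
arm_command:
  series: [0,0,2,0,0,0,54,0,0,2,0,0,0,54]

```text
time_s: 14.65
tool_pos: [462.5, 258.7, 12.3]
ee_rot: [[-0.54, -0.842, 0.002], [-0.842, 0.54, 0.001], [-0.002, -0.001, -1.0]]
force: [0.3, -0.4, -1.4]
gripper_width: 0.633
```

```bash
python3 - <<'E'
from fit import *
a=[]
for n in("scene","scene"):
    p=get_image(n);w=win(p,462,258,40,16);a.append(cv2.resize(show(p,w,RING if a else [],462,261.5,.985,k=12.5),(400,400)))
cv2.imwrite("pics/g18.png",np.hstack(a))
E
```

```text
(no output)
```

View pics/g18.png

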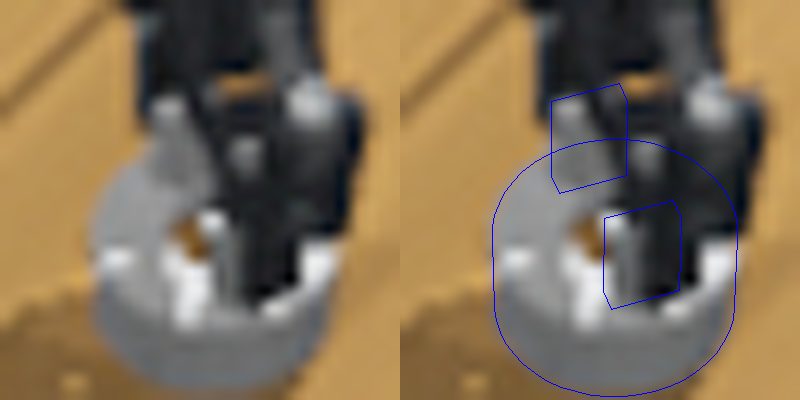

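Emit:
arm_command:
  series: [0,0,0,0,0,0,48,0,0,0,0,0,0,38,0,0,0,0,0,0,38,0,0,0,0,0,0,38,0,0,0,0,0,0,38]
  grip_force: 60

```text
time_s: 15.17
tool_pos: [462.6, 259.2, 13.0]
ee_rot: [[-0.54, -0.842, 0.003], [-0.842, 0.54, 0.002], [-0.003, -0.001, -1.0]]
force: [-0.1, -0.6, 5.4]
gripper_width: 0.521
```

Emit:
arm_command:
  series: [0,0,-10,0,0,0,38,0,0,-25,0,0,0,38,0,0,-40,0,0,0,38,0,0,-40,0,0,0,38,0,0,-40,0,0,0,38]

```text
time_s: 15.58
tool_pos: [463.0, 258.9, 53.0]
ee_rot: [[-0.54, -0.842, 0.004], [-0.842, 0.54, 0.002], [-0.004, -0.002, -1.0]]
force: [0.4, 0.0, -1.6]
gripper_width: 0.523
```

```bash
python3 go.py 523 -7 170 1.728; python3 - <<'E'
from fit import *
a=[]
for n in("scene","scene"):
    p=get_image(n);w=win(p,462,258,60,20);a.append(cv2.resize(show(p,w,RING if a else [],462,261.5,.985,k=10,z=40),(400,400)))
cv2.imwrite("pics/g19.png",np.hstack(a))
E
```

```text
shift [ 191.  -194.3 -117.4] rot [-1.000e-02  2.600e-01  4.831e+01] | t 15.58 tcp [463.  258.9  53. ] yaw 2.571 q [-0.09  0.98 -0.89  1.96  1.11  0.81  0.92] F [ 0.4  0.  -1.6] T [ 0.02 -0.03 -0.02] w 44.7
```

View pics/g19.png

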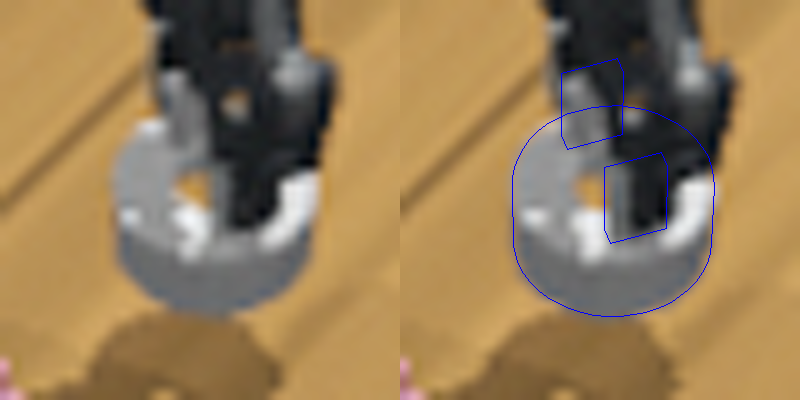

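Emit:
arm_command:
  series: [0,0,-40,0,0,0,38,0,0,-80,0,0,0,38,10,-10,-112,0,0,5,38,35,-35,-115,0,0,12,38,60,-60,-115,0,0,19,38,85,-87,-115,0,0,26,38,110,-113,-115,0,0,33,38,135,-139,-115,0,0,40,38]

```text
time_s: 16.35
tool_pos: [506.0, 67.7, 166.5]
ee_rot: [[-0.956, -0.292, 0.001], [-0.292, 0.956, 0.001], [-0.001, 0.001, -1.0]]
force: [0.3, 0.6, -1.0]
gripper_width: 0.52
```

```bash
python3 go.py 523 -7 168 1.728
```

```text
shift [  5.6 -76.4  -1.6] rot [0.04 0.07 8.  ] | t 16.35 tcp [506.   67.7 166.5] yaw 1.868 q [ 0.3   0.74 -0.9   1.94  0.78  0.85  0.85] F [ 0.3  0.6 -1. ] T [ 0.04 -0.01 -0.02] w 44.4
```

Emit:
arm_command:
  series: [3,-35,-2,0,0,4,38,5.6,-70,-2,0,0,8,38,5.6,-76.4,-2,0,0,8,38,5.6,-76.4,-2,0,0,8,38,5.6,-76.4,-2,0,0,8,38,5.6,-76.4,-2,0,0,8,38]

```text
time_s: 16.85
tool_pos: [523.3, -2.5, 169.1]
ee_rot: [[-0.986, -0.166, 0.002], [-0.166, 0.986, 0.003], [-0.003, 0.003, -1.0]]
force: [0.5, -0.2, -1.2]
gripper_width: 0.522
```

```bash
python3 go.py 523 -7 150 1.728; python3 - <<'E'
from fit import *
a=[]
for n in("scene","top"):
    p=get_image(n);z=get_state()["tool_pos"][2]-12.7;np.save(n[0]+"rp.npy",p,allow_pickle=True);w=win(p,523,-7,145,24);a.append(cv2.resize(show(p,w,RING if n=="scene" else [],523,-5.1,.157,k=10,z=z),(400,400)))
cv2.imwrite("pics/g20.png",np.hstack(a))
E
```

```text
shift [ 1.1 -4.4 19.1] rot [0.18 0.14 0.52] | t 16.85 tcp [523.3  -2.5 169.1] yaw 1.737 q [ 0.43  0.75 -0.88  1.9   0.75  0.86  0.9 ] F [ 0.5 -0.2 -1.2] T [ 0.03  0.   -0.04] w 44.6
```

View pics/g20.png

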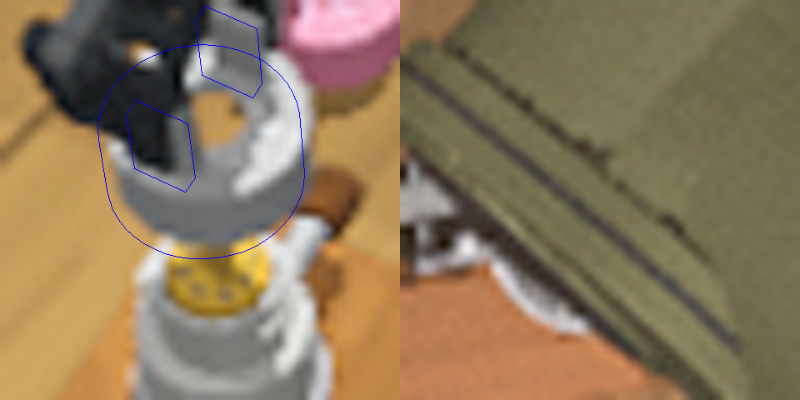

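Emit:
arm_command:
  series: [0,0,0,0,0,0,38,0,0,0,0,0,0,38]

```text
time_s: 17.12
tool_pos: [523.6, -3.5, 169.3]
ee_rot: [[-0.986, -0.164, 0.003], [-0.164, 0.986, 0.002], [-0.003, 0.002, -1.0]]
force: [0.1, -0.3, -2.7]
gripper_width: 0.524
```

```bash
python3 go.py 523 -7 150 1.728; cat > rfit.py <<'E'
from fit import *
def rf(p,g,z):
    w=win(p,g[0],g[1],z+14,17);r0,r1,c0,c1=w
    a=p["color"][r0:r1,c0:c1];q=hsv(a);m=(q[...,1]<80)&(q[...,2]>70)
    pink=(q[...,0]>140)&(q[...,1]>25)
    wt=np.ones(m.shape)
    ctr=proj(p,[[g[0],g[1],z]])[0]
    rr=np.arange(r0,r1)[:,None]+0*q[...,0];cc=np.arange(c0,c1)[None]+0*q[...,0]
    wt[(q[...,2]<=70)|pink]=0
    wt[(rr<proj(p,[[g[0],g[1],z+27]])[0][0]-3)]=0     # above flange centre: gripper clutter
    # below bottom edge: press neck is grey: limit to ring of 4px beyond model
    big=render(p,[np.r_[circ(36,0),circ(36,27)]],g[0],g[1],0,w,z=z)>.5
    wt[~big]=0
    hole=render(p,[circ(14,27)],g[0],g[1],0,w,z=z)>.3
    wt[hole]=0
    body=[RING[0]]
    f=lambda v:(np.abs(render(p,body,v[0],v[1],0,w,z=z)-m)*wt).sum()
    v=np.array(g,float)
    r=minimize(f,v,method="Nelder-Mead",options=dict(initial_simplex=np.array([v]+[v+3*e for e in np.eye(2)]),xatol=.05,fatol=.05));v=r.x
    mm=cv2.cvtColor(cv2.resize(np.where(wt==0,90,m*255).astype(np.uint8),(400,400),interpolation=cv2.INTER_NEAREST),cv2.COLOR_GRAY2BGR)
    return v,r.fun,np.hstack([cv2.resize(show(p,w,body,v[0],v[1],0,z=z),(400,400)),mm])
E
python3 - <<'E'
from rfit import *
p=get_image("scene");s=get_state()["tool_pos"]
v,e,im=rf(p,(523,-5),s[2]-12.7);print(v,e,s,v-s[:2]);cv2.imwrite("pics/g21.png",im)
E
```

```text
shift [ 1.3 -3.4 19.3] rot [0.09 0.16 0.45] | t 17.12 tcp [523.6  -3.5 169.3] yaw 1.736 q [ 0.43  0.75 -0.87  1.9   0.75  0.86  0.9 ] F [ 0.1 -0.3 -2.7] T [-0.02 -0.02 -0.03] w 44.7
[523.20057255  -0.91424367] 28.140625 [523.712794    -3.82174257 169.31421052] [-0.51222145  2.9074989 ]
```

View pics/g21.png

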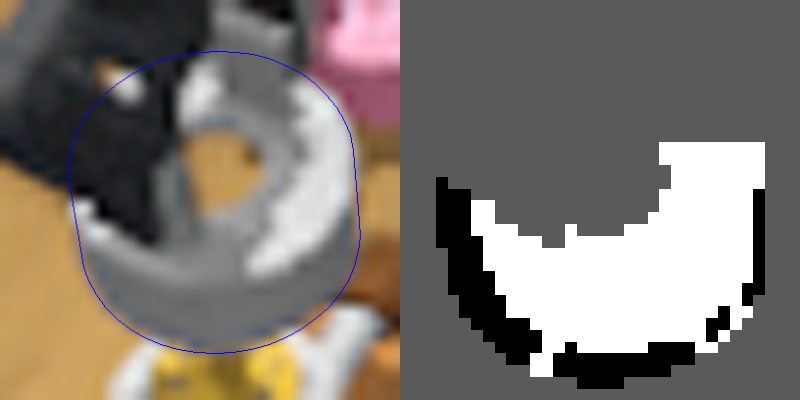

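Emit:
arm_command:
  series: [1.3,-3.2,12,0,0,0.4,38,1.3,-3.2,12,0,0,0.4,38,1.3,-3.2,12,0,0,0.4,38,1.3,-3.2,12,0,0,0.4,38]

```text
time_s: 17.5
tool_pos: [523.2, -7.7, 157.5]
ee_rot: [[-0.988, -0.156, 0.003], [-0.156, 0.988, 0.002], [-0.003, 0.002, -1.0]]
force: [-0.4, -0.1, -1.4]
gripper_width: 0.522
```

```bash
python3 go.py 523 -7 150 1.728; 
python3 - <<'E'
from rfit import *
p=get_image("scene");s=get_state()["tool_pos"]
v,e,im=rf(p,(523,-5),s[2]-12.7);print(v,e,s,v-s[:2]);cv2.imwrite("pics/g22.png",im)
E
```

```text
shift [0.1 0.7 7.5] rot [ 0.09  0.17 -0.04] | t 17.5 tcp [523.2  -7.7 157.5] yaw 1.727 q [ 0.43  0.76 -0.86  1.91  0.78  0.84  0.88] F [-0.4 -0.1 -1.4] T [ 0.02 -0.02 -0.03] w 44.6
[523.54127693  -4.86167526] 33.546875 [523.32627707  -7.56685808 157.67236481] [0.21499986 2.70518282]
```

View pics/g22.png

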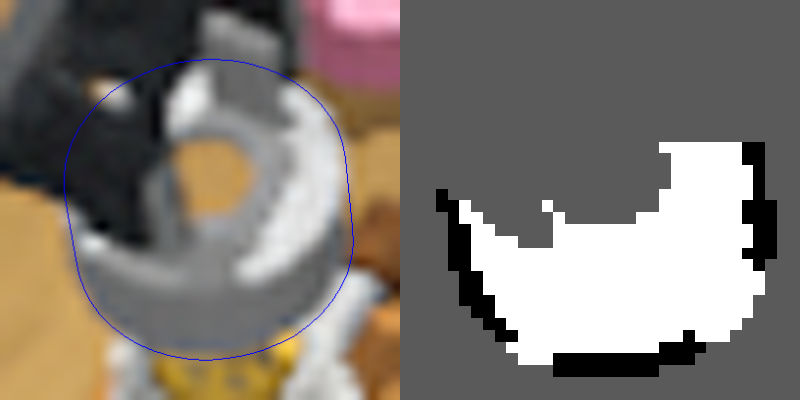

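Emit:
arm_command:
  series: [0,0.3,8,0,0,-5,38,0,0.3,20,0,0,-10,38,0,0.3,32,0,0,-10,38,0,0.3,37,0,0,-10,38,0,0.3,37,0,0,-10,38,0,0.3,37,0,0,-10,38]

```text
time_s: 18.05
tool_pos: [523.1, -7.4, 120.3]
ee_rot: [[-0.946, -0.324, 0.002], [-0.324, 0.946, 0.002], [-0.003, 0.001, -1.0]]
force: [0.3, -0.2, -0.7]
gripper_width: 0.526
```

```bash
python3 go.py 523 -7 110 1.9; 
python3 - <<'E'
from rfit import *
p=get_image("scene");s=get_state()["tool_pos"]
v,e,im=rf(p,(523,-5),s[2]-12.7);print(v,e,s,v-s[:2]);
w=win(p,523,-7,110,18);cv2.imwrite("pics/g23.png",np.hstack([im[:,:400],cv2.resize(show(p,w,[RING[0]],522.6,-5.2,0,z=s[2]-12.7),(400,400))]))
E
```

```text
shift [ 0.   0.5 10.3] rot [0.05 0.16 0.01] | t 18.05 tcp [523.1  -7.4 120.3] yaw 1.9 q [ 0.42  0.83 -0.85  1.94  0.88  0.8   0.96] F [ 0.3 -0.2 -0.7] T [ 0.04  0.   -0.05] w 44.9
[529.71606255 -10.39808083] 16.46875 [523.38996514  -7.32172527 120.59105875] [ 6.3260974  -3.07635556]
```

View pics/g23.png

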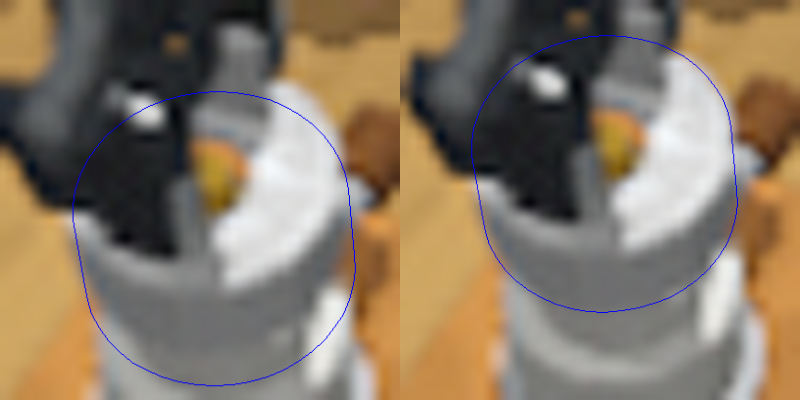

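Emit:
arm_command:
  series: [0,0.3,4,0,0,0,38,0,0.3,7,0,0,0,38,0,0.3,7,0,0,0,38]

```text
time_s: 18.35
tool_pos: [522.8, -7.5, 112.9]
ee_rot: [[-0.946, -0.324, 0.002], [-0.324, 0.946, 0.001], [-0.002, 0.001, -1.0]]
force: [-0.2, -0.9, -2.0]
gripper_width: 0.523
```

Emit:
arm_command:
  series: [0,0,2,0,0,0,38,0,0,3,0,0,0,38,0,0,3,0,0,0,38]

```text
time_s: 18.6
tool_pos: [522.9, -7.3, 110.1]
ee_rot: [[-0.946, -0.325, 0.002], [-0.325, 0.946, 0.002], [-0.003, 0.001, -1.0]]
force: [-0.2, 0.6, -0.5]
gripper_width: 0.523
```

Emit:
arm_command:
  series: [0,0,2,0,0,0,38,0,0,3,0,0,0,38,0,0,3,0,0,0,38]

```text
time_s: 18.85
tool_pos: [522.9, -7.4, 107.0]
ee_rot: [[-0.946, -0.325, 0.002], [-0.325, 0.946, 0.002], [-0.003, 0.001, -1.0]]
force: [-0.8, 0.1, -1.5]
gripper_width: 0.519
```

Emit:
arm_command:
  series: [0,0,2,0,0,0,38,0,0,3,0,0,0,38,0,0,3,0,0,0,38]

```text
time_s: 19.1
tool_pos: [522.9, -7.4, 104.0]
ee_rot: [[-0.946, -0.325, 0.002], [-0.325, 0.946, 0.002], [-0.003, 0.001, -1.0]]
force: [-0.4, 0.2, -2.2]
gripper_width: 0.524
```

Emit:
arm_command:
  series: [0,0,2,0,0,0,38,0,0,3,0,0,0,38,0,0,3,0,0,0,38]

```text
time_s: 19.35
tool_pos: [522.9, -7.4, 101.0]
ee_rot: [[-0.946, -0.325, 0.002], [-0.325, 0.946, 0.002], [-0.003, 0.001, -1.0]]
force: [0.1, 0.3, -1.4]
gripper_width: 0.527
```

Emit:
arm_command:
  series: [0,0,1,0,0,0,38,0,0,2,0,0,0,38,0,0,2,0,0,0,38]

```text
time_s: 19.6
tool_pos: [523.0, -7.3, 99.1]
ee_rot: [[-0.946, -0.325, 0.002], [-0.325, 0.946, 0.002], [-0.003, 0.001, -1.0]]
force: [0.2, -1.1, -1.8]
gripper_width: 0.529
```

Now 1 mm steps to contact with the die (expected near TCP z ≈ 96).

Emit:
arm_command:
  series: [0,0,1,0,0,0,38,0,0,1,0,0,0,38]

```text
time_s: 19.77
tool_pos: [523.0, -7.3, 98.1]
ee_rot: [[-0.946, -0.325, 0.002], [-0.325, 0.946, 0.002], [-0.003, 0.001, -1.0]]
force: [0.1, -0.8, -0.7]
gripper_width: 0.524
```

Emit:
arm_command:
  series: [0,0,1,0,0,0,38,0,0,1,0,0,0,38]

```text
time_s: 19.93
tool_pos: [523.0, -7.3, 97.1]
ee_rot: [[-0.946, -0.325, 0.002], [-0.325, 0.946, 0.002], [-0.003, 0.001, -1.0]]
force: [-1.5, -0.7, -1.5]
gripper_width: 0.528
```

Emit:
arm_command:
  series: [0,0,0.5,0,0,0,38,0,0,0.5,0,0,0,38]

```text
time_s: 20.1
tool_pos: [523.1, -7.3, 96.7]
ee_rot: [[-0.946, -0.325, 0.003], [-0.325, 0.946, 0.002], [-0.003, 0.001, -1.0]]
force: [-0.2, 0.5, -1.7]
gripper_width: 0.526
```

Emit:
arm_command:
  series: [0,0,0.5,0,0,0,38,0,0,0.5,0,0,0,38]

```text
time_s: 20.27
tool_pos: [523.0, -7.3, 96.2]
ee_rot: [[-0.946, -0.325, 0.003], [-0.325, 0.946, 0.002], [-0.003, 0.001, -1.0]]
force: [-0.1, -0.1, 0.0]
gripper_width: 0.523
```

Emit:
arm_command:
  series: [0,0,0.5,0,0,5,38,0,0,0.5,0,0,10,38,0,0,0.5,0,0,15,38,0,0,0.5,0,0,20,38,0,0,0.5,0,0,20,38]

```text
time_s: 20.68
tool_pos: [523.3, -7.2, 96.0]
ee_rot: [[-1.0, 0.02, 0.003], [0.02, 1.0, 0.001], [-0.003, 0.001, -1.0]]
force: [-0.3, 0.3, -1.3]
gripper_width: 0.524
```

```bash
python3 go.py 523 -7.3 95.7 1.0
```

```text
shift [ 0.3 -0.1  0.3] rot [ 0.13  0.15 31.54] | t 20.68 tcp [523.3  -7.2  96. ] yaw 1.55 q [ 0.35  0.83 -0.73  1.96  0.87  0.7   0.62] F [-0.3  0.3 -1.3] T [-0.01  0.04 -0.04] w 44.7
```

Emit:
arm_command:
  series: [0,0,0.5,0,0,0,38,0,0,0.5,0,0,0,38]

```text
time_s: 20.85
tool_pos: [523.3, -7.2, 95.6]
ee_rot: [[-1.0, 0.016, 0.003], [0.016, 1.0, 0.002], [-0.003, 0.002, -1.0]]
force: [-0.8, -0.6, 3.7]
gripper_width: 0.528
```

Emit:
arm_command:
  series: [0,0,0.5,0,0,0,38,0,0,0.5,0,0,0,38]

```text
time_s: 21.02
tool_pos: [523.3, -7.2, 95.3]
ee_rot: [[-1.0, 0.017, 0.003], [0.017, 1.0, 0.002], [-0.003, 0.002, -1.0]]
force: [-1.2, -0.3, 6.6]
gripper_width: 0.525
```

```bash
python3 go.py 523 -7.3 95.7 1.0
```

```text
shift [ 0.3 -0.1 -0.4] rot [ 0.15  0.16 31.72] | t 21.02 tcp [523.3  -7.2  95.3] yaw 1.554 q [ 0.35  0.83 -0.73  1.96  0.88  0.7   0.62] F [-1.2 -0.3  6.6] T [-0.15  0.24  0.05] w 44.9
```

Emit:
arm_command:
  series: [0,0,-0.6,0,0,0,38,0,0,-0.6,0,0,4,38,0,0,-0.6,0,0,9,38,0,0,-0.6,0,0,12,38,0,0,-0.6,0,0,12,38]

```text
time_s: 21.43
tool_pos: [523.7, -7.1, 95.7]
ee_rot: [[-0.974, 0.226, 0.004], [0.226, 0.974, 0.002], [-0.003, 0.003, -1.0]]
force: [0.6, 0.3, 1.5]
gripper_width: 0.524
```

```bash
python3 go.py 523 -7.3 95.7 1.0
```

```text
shift [ 0.7 -0.3 -0. ] rot [ 0.19  0.17 19.63] | t 21.43 tcp [523.7  -7.1  95.7] yaw 1.343 q [ 0.33  0.82 -0.68  1.96  0.83  0.66  0.45] F [0.6 0.3 1.5] T [-0.03 -0.15 -0.04] w 44.8
```

Emit:
arm_command:
  series: [0.3,0,0,0,0,3,38,0.3,0,0,0,0,6,38,0.3,0,0,0,0,6,38]

```text
time_s: 21.68
tool_pos: [523.5, -7.1, 95.6]
ee_rot: [[-0.945, 0.326, 0.004], [0.326, 0.945, 0.002], [-0.003, 0.003, -1.0]]
force: [0.8, 0.0, 3.3]
gripper_width: 0.524
```

```bash
python3 go.py 523 -7.3 95.7 1.0
```

```text
shift [ 0.4 -0.3 -0.1] rot [ 0.19  0.15 13.7 ] | t 21.68 tcp [523.5  -7.1  95.6] yaw 1.239 q [ 0.31  0.81 -0.65  1.96  0.81  0.65  0.37] F [0.8 0.  3.3] T [-0.11 -0.2  -0.06] w 44.7
```

Emit:
arm_command:
  series: [0.2,0,0,0,0,3,38,0.2,0,0,0,0,5,38,0.2,0,0,0,0,5,38]

```text
time_s: 21.93
tool_pos: [523.2, -7.1, 95.6]
ee_rot: [[-0.914, 0.406, 0.004], [0.406, 0.914, 0.002], [-0.003, 0.003, -1.0]]
force: [1.4, 0.2, 3.5]
gripper_width: 0.526
```

```bash
python3 go.py 523 -7.3 95.7 1.0
```

```text
shift [ 0.1 -0.3 -0.1] rot [0.19 0.14 8.76] | t 21.93 tcp [523.2  -7.1  95.6] yaw 1.153 q [ 0.3   0.8  -0.63  1.96  0.79  0.63  0.3 ] F [1.4 0.2 3.5] T [-0.16 -0.2  -0.04] w 44.9
```

Emit:
arm_command:
  series: [0,0,0,0,0,3,38,0,0,0,0,0,5,38,0,0,0,0,0,5,38]

```text
time_s: 22.18
tool_pos: [523.0, -7.0, 95.5]
ee_rot: [[-0.875, 0.484, 0.003], [0.484, 0.875, 0.002], [-0.002, 0.003, -1.0]]
force: [1.4, -1.3, 3.3]
gripper_width: 0.521
```

```bash
python3 go.py 523 -7.3 95.7 1.0
```

```text
shift [-0.1 -0.2 -0.2] rot [0.19 0.12 3.77] | t 22.18 tcp [523.   -7.   95.5] yaw 1.066 q [ 0.29  0.8  -0.61  1.96  0.77  0.62  0.23] F [ 1.4 -1.3  3.3] T [-0.15 -0.22 -0.08] w 44.5
```

Emit:
arm_command:
  series: [0,0,0,0,0,3,38,0,0,0,0,0,4,38,0,0,0,0,0,4,38]

```text
time_s: 22.43
tool_pos: [522.9, -7.1, 95.5]
ee_rot: [[-0.839, 0.544, 0.003], [0.544, 0.839, 0.002], [-0.002, 0.003, -1.0]]
force: [1.7, -1.7, 4.8]
gripper_width: 0.522
```

```bash
python3 go.py 523 -7.3 95.7 1.0
```

```text
shift [-0.2 -0.2 -0.2] rot [ 0.19  0.1  -0.23] | t 22.43 tcp [522.9  -7.1  95.5] yaw 0.996 q [ 0.28  0.79 -0.59  1.96  0.76  0.61  0.18] F [ 1.7 -1.7  4.8] T [-0.17 -0.22  0.05] w 44.5
```

Emit:
arm_command:
  series: [0,0,0,0,0,3,38,0,0,0,0,0,4,38,0,0,0,0,0,4,38]

```text
time_s: 22.68
tool_pos: [522.8, -7.1, 95.5]
ee_rot: [[-0.799, 0.601, 0.003], [0.601, 0.799, 0.002], [-0.001, 0.003, -1.0]]
force: [0.9, -0.1, 5.6]
gripper_width: 0.521
```

```bash
python3 go.py 523 -7.3 95.7 1.0
```

```text
shift [-0.3 -0.  -0.2] rot [ 0.18  0.09 -4.26] | t 22.68 tcp [522.8  -7.1  95.5] yaw 0.926 q [ 0.27  0.79 -0.57  1.97  0.74  0.6   0.12] F [ 0.9 -0.1  5.6] T [-0.16 -0.27  0.01] w 44.5
```

Emit:
arm_command:
  series: [0,0,-0.4,0,0,3,38,0,0,-0.4,0,0,4,38,0,0,-0.4,0,0,4,38]

```text
time_s: 22.93
tool_pos: [522.6, -7.1, 95.6]
ee_rot: [[-0.755, 0.656, 0.002], [0.656, 0.755, 0.002], [-0.001, 0.003, -1.0]]
force: [0.4, 0.5, 1.8]
gripper_width: 0.522
```

```bash
python3 go.py 523 -7.3 95.7 1.0
```

```text
shift [-0.5  0.1 -0.1] rot [ 0.17  0.05 -8.27] | t 22.93 tcp [522.6  -7.1  95.6] yaw 0.856 q [ 0.26  0.79 -0.55  1.97  0.72  0.59  0.07] F [0.4 0.5 1.8] T [-0.1  -0.24 -0.07] w 44.6
```

Emit:
arm_command:
  series: [0,0,0,0,0,3,38,0,0,0,0,0,4,38,0,0,0,0,0,4,38]

```text
time_s: 23.18
tool_pos: [522.5, -7.1, 95.7]
ee_rot: [[-0.707, 0.707, 0.002], [0.707, 0.707, 0.002], [-0.0, 0.003, -1.0]]
force: [0.1, -0.4, 2.0]
gripper_width: 0.521
```

```bash
python3 go.py 523 -7.3 95.7 1.0
```

```text
shift [-0.5  0.2 -0. ] rot [  0.16   0.04 -12.28] | t 23.18 tcp [522.5  -7.1  95.7] yaw 0.786 q [ 0.24  0.78 -0.53  1.97  0.7   0.58  0.02] F [ 0.1 -0.4  2. ] T [-0.07 -0.24 -0.03] w 44.5
```

Emit:
arm_command:
  series: [0,0,0,0,0,2,38,0,0,0,0,0,3,38,0,0,0,0,0,3,38]

```text
time_s: 23.43
tool_pos: [522.4, -7.2, 95.6]
ee_rot: [[-0.669, 0.743, 0.002], [0.743, 0.669, 0.002], [-0.0, 0.003, -1.0]]
force: [1.1, -0.9, 1.5]
gripper_width: 0.524
```

```bash
python3 go.py 523 -7.3 95.7 1.0
```

```text
shift [-0.5  0.4 -0.1] rot [  0.15   0.04 -15.31] | t 23.43 tcp [522.4  -7.2  95.6] yaw 0.733 q [ 0.24  0.78 -0.52  1.97  0.69  0.57 -0.02] F [ 1.1 -0.9  1.5] T [-0.04 -0.21 -0.04] w 44.7
```

Emit:
arm_command:
  series: [0,0,0,0,0,2,38,0,0,0,0,0,3,38,0,0,0,0,0,3,38]

```text
time_s: 23.68
tool_pos: [522.4, -7.3, 95.5]
ee_rot: [[-0.629, 0.777, 0.002], [0.777, 0.629, 0.001], [-0.0, 0.003, -1.0]]
force: [1.7, -0.5, -1.2]
gripper_width: 0.522
```

```bash
python3 go.py 523 -7.3 95.7 1.0
```

```text
shift [-0.4  0.5 -0.2] rot [  0.14   0.03 -18.31] | t 23.68 tcp [522.4  -7.3  95.5] yaw 0.68 q [ 0.23  0.78 -0.5   1.97  0.68  0.57 -0.06] F [ 1.7 -0.5 -1.2] T [-0.17 -0.33  0.1 ] w 44.6
```

Emit:
arm_command:
  series: [0,0,0,0,0,2,38,0,0,0,0,0,3,38,0,0,0,0,0,3,38]

```text
time_s: 23.93
tool_pos: [522.3, -7.3, 95.2]
ee_rot: [[-0.588, 0.809, 0.002], [0.809, 0.588, 0.002], [0.0, 0.002, -1.0]]
force: [1.6, 0.3, -5.7]
gripper_width: 0.519
```

```bash
python3 go.py 523 -7.3 95.7 1.0
```

```text
shift [-0.4  0.6 -0.5] rot [ 1.300e-01  1.000e-02 -2.131e+01] | t 23.93 tcp [522.3  -7.3  95.2] yaw 0.628 q [ 0.22  0.77 -0.49  1.97  0.66  0.56 -0.1 ] F [ 1.6  0.3 -5.7] T [-0.16 -0.5   0.22] w 44.3
```

Emit:
arm_command:
  series: [-0.3,0.2,0.6,0,0,0,38,-0.3,0.2,0.8,0,0,2,38,-0.3,0.2,0.8,0,0,2,38]

```text
time_s: 24.18
tool_pos: [522.4, -7.4, 95.0]
ee_rot: [[-0.558, 0.83, 0.002], [0.83, 0.558, 0.001], [0.0, 0.002, -1.0]]
force: [-0.4, -1.0, 2.2]
gripper_width: 0.525
```

```bash
python3 go.py 523 -7.3 95.7 1.0;python3 go.py 523 -7.3 95.7 1.0
```

```text
shift [-0.3  0.6 -0.7] rot [ 1.200e-01  1.000e-02 -2.336e+01] | t 24.18 tcp [522.4  -7.4  95. ] yaw 0.592 q [ 0.21  0.77 -0.48  1.97  0.65  0.55 -0.12] F [-0.4 -1.   2.2] T [-0.17 -0.04  0.06] w 44.8
shift [-0.3  0.6 -0.7] rot [ 1.200e-01  1.000e-02 -2.336e+01] | t 24.18 tcp [522.4  -7.4  95. ] yaw 0.592 q [ 0.21  0.77 -0.48  1.97  0.65  0.55 -0.12] F [-0.4 -1.   2.2] T [-0.17 -0.04  0.06] w 44.8
```

Emit:
arm_command:
  series: [0,0,0,0,0,1,38,0,0,0,0,0,2,38,0,0,0,0,0,2,38]

```text
time_s: 24.43
tool_pos: [522.4, -7.4, 94.8]
ee_rot: [[-0.529, 0.849, 0.002], [0.849, 0.529, 0.001], [0.0, 0.002, -1.0]]
force: [0.3, -0.7, -0.1]
gripper_width: 0.522
```

```bash
python3 go.py 523 -7.3 95.7 1.0
```

```text
shift [-0.2  0.6 -0.9] rot [ 1.200e-01  1.000e-02 -2.537e+01] | t 24.43 tcp [522.4  -7.4  94.8] yaw 0.557 q [ 0.21  0.77 -0.47  1.97  0.64  0.55 -0.15] F [ 0.3 -0.7 -0.1] T [-0.15  0.12  0.29] w 44.6
```

Emit:
arm_command:
  series: [0,0,0,0,0,1,38,0,0,0,0,0,2,38,0,0,0,0,0,2,38]

```text
time_s: 24.68
tool_pos: [522.4, -7.4, 94.7]
ee_rot: [[-0.498, 0.867, 0.002], [0.867, 0.498, 0.001], [0.0, 0.002, -1.0]]
force: [0.4, -0.4, -3.8]
gripper_width: 0.522
```

```bash
python3 go.py 523 -7.3 95.7 1.0
```

```text
shift [-0.2  0.6 -1. ] rot [  0.12   0.   -27.4 ] | t 24.68 tcp [522.4  -7.4  94.7] yaw 0.522 q [ 0.2   0.77 -0.46  1.97  0.63  0.55 -0.18] F [ 0.4 -0.4 -3.8] T [-0.15  0.19  0.32] w 44.6
```

Emit:
arm_command:
  series: [0,0,0.3,0,0,1,38,0,0,0.5,0,0,1,38,0,0,0.5,0,0,1,38]

```text
time_s: 24.93
tool_pos: [522.5, -7.4, 94.5]
ee_rot: [[-0.484, 0.875, 0.002], [0.875, 0.484, 0.001], [0.0, 0.002, -1.0]]
force: [-1.4, -0.9, 0.9]
gripper_width: 0.522
```

```bash
python3 go.py 523 -7.3 95.7 1.0
```

```text
shift [-0.1  0.5 -1.2] rot [ 1.300e-01  2.000e-02 -2.838e+01] | t 24.93 tcp [522.5  -7.4  94.5] yaw 0.505 q [ 0.2   0.77 -0.45  1.97  0.63  0.54 -0.19] F [-1.4 -0.9  0.9] T [-0.25  0.61  0.33] w 44.6
```

Emit:
arm_command:
  series: [0,0,0,0,0,0,50,0,0,0,0,0,0,56,0,0,0,0,0,0,56,0,0,0,0,0,0,56]

```text
time_s: 25.27
tool_pos: [523.6, -7.0, 94.7]
ee_rot: [[-0.483, 0.875, 0.004], [0.875, 0.483, 0.002], [0.0, 0.004, -1.0]]
force: [0.0, 0.0, -0.1]
gripper_width: 0.654
```

```bash
python3 go.py 523 -7.3 95.7 0.5
```

```text
shift [ 0.  -0.7 -1. ] rot [ 0.25 -0.01  0.26] | t 25.27 tcp [523.6  -7.   94.7] yaw 0.505 q [ 0.2   0.77 -0.45  1.97  0.63  0.54 -0.19] F [ 0.   0.  -0.1] T [ 0.03  0.02 -0.01] w 55.8
```

Emit:
arm_command:
  series: [0,0,-30,0,0,0,60,0,0,-70,0,0,0,60,0,0,-110,0,0,0,60,0,-30,-130,0,0,0,60,0,-70,-130,0,0,0,60,0,-110,-130,0,0,0,60,0,-110,-130,0,0,0,60,0,-110,-130,0,0,0,60]

```text
time_s: 25.93
tool_pos: [424.1, -62.4, 224.3]
ee_rot: [[-0.481, 0.876, 0.001], [0.876, 0.481, -0.0], [-0.001, 0.001, -1.0]]
force: [0.8, 0.5, 0.5]
gripper_width: 0.701
```

```bash
python3 go.py 523 -7.3 95.7 0.5; python3 - <<'E'
from rfit import *
a=[]
for n,b in(("scene",(522.6,-5.2)),("top",(522,-7.2))):
    p=get_image(n);w=win(p,523,-7,110,20);yaw=.505-np.pi/2
    a.append(np.vstack([cv2.resize(show(p,w,m,b[0],b[1],yaw,z=82,k=10),(300,300)) for m in([],RING)]))
cv2.imwrite("pics/g30.png",np.hstack(a))
E
```

```text
shift [  0.8 113.1 128.7] rot [0.05 0.03 0.13] | t 25.93 tcp [424.1 -62.4 224.3] yaw 0.502 q [ 0.48  0.47 -0.64  2.1   0.44  0.7   0.05] F [0.8 0.5 0.5] T [ 0.03 -0.05  0.01] w 59.9
```

View pics/g30.png

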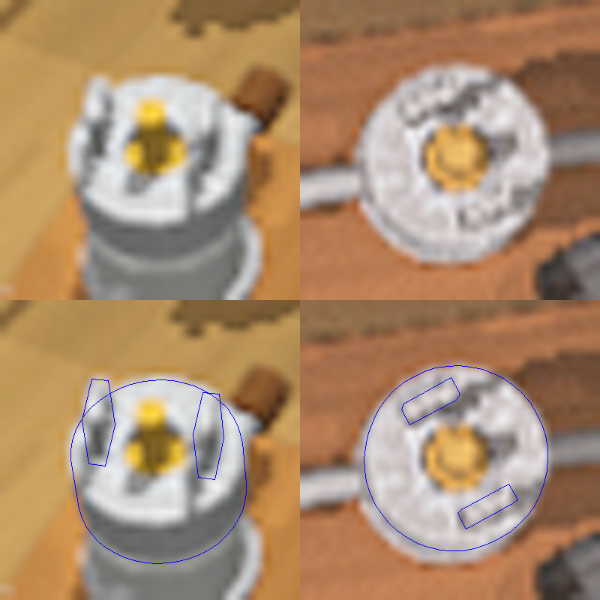

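Emit:
arm_command:
  series: [0,0,0,0,0,0,60,0,0,0,0,0,0,60,0,0,0,0,0,0,60]

```text
time_s: 26.28
tool_pos: [427.2, -60.0, 224.0]
ee_rot: [[-0.485, 0.875, 0.003], [0.875, 0.485, 0.002], [0.001, 0.004, -1.0]]
force: [-0.2, 0.2, -0.0]
gripper_width: 0.704
```

```bash
python3 - <<'E'
from h import *
p=get_image("scene");cv2.imwrite("pics/end.png",p["color"]);s=np.load("s.npy",allow_pickle=True).item()
s0={t:r for t in("bowl","jar","mould","spatula") for r in []}
for t in("bowl","jar","mould","spatula"):
    print(t,[(round(r["conf"],2),np.round(r["position"])) for r in trace(p,t)][:2])
x=get_state();print(x["time_s"],x["tool_pos"],x["force"],x["qd"].round(3))
E
```

```text
bowl [(0.82, array([195., 400.])), (0.25, array([185., 288.]))]
jar [(0.98, array([286., 307.])), (0.43, array([186., 287.]))]
mould [(0.96, array([310., 241.]))]
spatula []
26.5333 [426.46121128 -60.55610845 224.04227088] [-0.10941758 -0.02415462  0.33635765] [ 0.003 -0.003  0.     0.003 -0.001 -0.001 -0.001]
```

View pics/end.png

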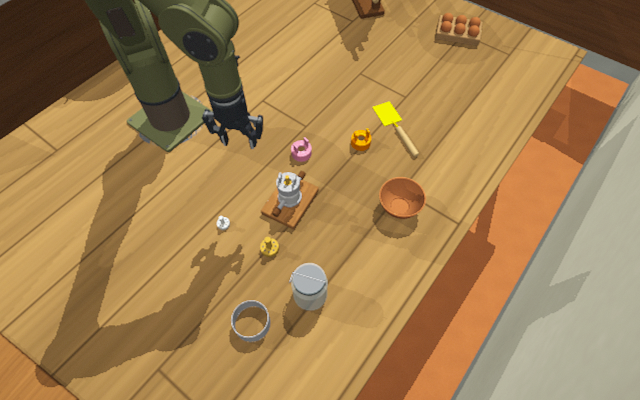

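The picture shows the nut on the press around pixel (288, 185) with the die's stem showing through it. Bowl, jar, mould and spatula are where they started, and the arm is clear.

```bash
python3 -c "
from cell import *
print(finish_job())"
```

```text
the job is handed in; nothing more can be done
None
```

The small brass die is in the mouth of the press, stem up, with the steel ring nut screwed down on it. I handed the job in at about 26.5 s; it gave no verdict.

- **Die:** it went into the mouth with at most about 3 N of contact and was let go. The picture taken afterwards showed it seated and upright.
- **Ring nut:** my first grip on the ears was too high and slipped off without moving the nut. I gripped lower, lifted it over the die, and turned it clockwise. The thread caught about 1.0 rad past the side arms, and I tightened it about 0.21 rad more. The torque was then about 0.33 N m, above the stated 0.25 N m.
- **After letting go:** the wrist read zero force. In both camera views the nut looked level and centred, with its ears at the angle where I left them.
- **Bystanders:** in the last picture the bowl, jar and mould were found where they had been at the start. The network missed the spatula there, but by eye it is also where it was.

**Not settled:** I could not measure the force of the nut on the die directly. The turn angle suggests about 12 to 14 N, while the torque and how far the nut sank suggest 15 to 20 N. These disagree, but all are within the required 5 to 22 N, though the high end is close to the limit. I did not grip the nut again to check, because that could have overloaded the die.

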